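# Run in a rebuilt pump with the hand crank and stop on its timing mark

## Task

Run in the rebuilt injection pump with its hand crank: turning counter-clockwise as seen from above, bring the flywheel to 15 turns a minute and keep the flywheel itself (the coupling between crank and flywheel slips) within 3 turns a minute of that for six seconds without a break. Then bring the flywheel to a standstill with its yellow timing mark at the red pointer, no more than 15 mm to either side, let go of the crank and leave everything at rest. Never let the flywheel exceed 25 turns a minute or run backwards, never touch the flywheel with the robot, and leave the steel load weight in its yoke and the tray, the brass valve, the oil can and the spanner where they are.

Things in the scene. Friction and masses are not known exactly. Their poses are not given: they have to be found in the camera images.
- flywheel (a joint): Angle (rad) of the dark steel flywheel: level disc 240 mm across, 25 mm thick, top 160 mm above the table, turning without end about the vertical shaft. Counter-clockwise from above is positive; 0 or any whole number of turns = yellow mark at red pointer; starts at rest between -2.6 and -0.6. Inertia about 0.063 kg m2 (up to 30 % off). 15 turns a minute = 1.57 rad/s.
- crank (a joint): Angle (rad) of the crank RELATIVE TO THE FLYWHEEL, counter-clockwise positive, without end; 0 = arm over the yellow mark, so arm angle from the shaft's x axis = flywheel + crank. They are joined only by a slipping fluid coupling (blue drum, 68 mm across): its torque on the flywheel is about 0.070 N m per rad/s of this joint's speed; no spring, no limit.
- rig: Fixed rig, origin on the table under the shaft: green base plate 200 x 240 mm, pump under the flywheel. Bearings and the rubbing steel weight drag the flywheel with dry friction: nominally 0.083 N m, but anything from half to 1.7 times that. So it stays where it stops; a slow crank (under 0.6 to 2 rad/s) does not move it, and 15 turns a minute takes a crank speed of 2.1 to 3.6 rad/s.
- weight: Bright steel load weight 30 x 40 x 18 mm, lying loose on the flywheel's top face in a blue yoke across the wheel from the pointer, 98 mm from the shaft axis, top 178 mm above the table; it rubs on the turning face and is to stay in its yoke. Origin under its centre. (The crank arm passes above it.) A let-go crank coasts along with the flywheel.
- handle (a point): Point on the axis of the black upright handle, 246 mm above the table. Sleeve 32 mm in diameter, from 206 to 266 mm above the table (pin end to 269); it spins freely on its pin, so it can be gripped without turning the hand. It runs on a circle of 65 mm radius about the shaft. Arm under it: 24 mm wide, top at 201 mm; shaft nut up to 213 mm.
- shaft (a point): Point on the vertical shaft axis, fixed, at the height of the flywheel's top face (160 mm above the table). Its x axis points at the red pointer.
- pointer (a point): Fixed point at the red pointer, 110 mm from the shaft axis, 160 mm above the table. The pointer is a red plate 30 x 30 mm (15 mm to either side of its centre line) on a green post just outside the rim, top 162 mm above the table.
- mark (a point): Point on the yellow timing mark (radial yellow bar 14 mm wide on the top face, 64 to 119 mm from the axis, continued down the rim), 110 mm from the axis, 160 mm above the table; turns with the flywheel, meets the pointer's point at flywheel angle 0.
- tray: Bystander: open aluminium tray 200 x 280 x 45 mm on the table, origin under its centre.
- valve: Bystander: brass delivery valve, 28 mm across, 50 mm tall, standing in the tray; origin under its centre.
- oilcan: Bystander: can 72 mm across, 120 mm tall, origin under its centre.
- spanner: Bystander: steel spanner 200 mm long lying on the table, origin under its middle.

How it is judged:
By the outcome, as a careful person would: the job done as asked, in the order asked, and still so for the second after the job is handed in, with the robot touching nothing.
It also fails if it takes over 64 s, if anything falls off the work surface, if the arm or the gripper's body presses on something with over 40 N, if the wrist force passes 120 N, or if a joint passes its speed limit or range.

## Robot

A 6-joint arm with a two-finger parallel gripper is mounted at the origin on the work surface. World frame = base frame: x ahead of the robot, y to its left, z up, the work surface at z = 0. Lengths are in mm, angles in rad, forces in N, time in s.
With the tool pointing down it reaches from about 400 to 925 mm from the base axis. Payload 12.5 kg.
Tool frame: the origin (TCP) lies midway between the tips of the shut fingers; the grasp point (between the pads) lies 19 mm behind it; z points along the fingers, y is the line along which they close (so a half turn about z gives the same grasp; the last joint's range is limited). The gripper opens to 95 mm and grips with 3 to 60 N. Pads are 20 mm wide; open, the fingers measure 119 mm over their backs; the gripper's body (75 mm by 180 mm) begins 59 mm behind the grasp point.
Start: joints at [-1.275, 0.491, 1.559, -0, 1.092, -0.106], TCP at [244.446, -575.233, 214.661] pointing down, gripper open.
Joint ranges: [-3.1, 3.1], [-0.84, 2.19], [0.05, 2.79], [-1.13, 4.28], [0.06, 2.93], [-2.69, 2.69]. Speed limits (rad/s): [2.22, 2.22, 2.79, 3.14, 3.14, 3.14].

## Interface

Orientations are given as [roll, pitch, yaw] about the fixed x, y, z axes, in that order (R = Rz(yaw) Ry(pitch) Rx(roll)).
In Python, from cell import env gives the robot as it stands.
- The arm moves only by the tool carry_out, never from a script. Its argument "series" is a list of rows, each a list of 4 numbers: the shift along the world's x, y, z normalised to -1 to 1, where 1 is 5 cm, then the turn about the world's z normalised to -1 to 1, where 1 is 6 degrees. In form: [[x, y, z, turn], ...]. A call has exactly 5 rows; each row shifts and turns the commanded pose from where the row before left it; what a row does not reach is not made up. A row lasts 1/10 s, in which the tool goes at most 50 mm and 8.59 degrees, less where a joint would pass 70% of its speed; a pose out of reach is approached as far as the arm can. A call with a number of a shift or a turn outside -1 to 1 is refused whole. A call with a gripper value outside its range is refused whole. "fingers" is the closure, from -1 (fully open) to 1 (shut), set as the call begins (left out, the last holds). The fingers move at their own pace and stop on an object; the grip force is fixed at half the most. Time passes only in rows, so rows that do not move let the fingers close, or fill a call up. It gives the time, the measured TCP pose, the force, the opening and the grip force at its end, in the units of the state.
- env.state(): the state, without advancing time (a new reading comes with each control period).
- env.read_camera(name): name is "side" or "top" or "wrist"; returns the picture (420x560x3 uint8, red, green, blue); there is no depth.
- env.calibration(name): a dict with "K" (3x3 intrinsics, pixels), "dist" ([k1, k2, p1, p2, k3] as OpenCV has them; the pictures are not rectified), "pose" (4x4, takes a point from camera to world coordinates). Camera axes: x right, y down, z forward; pixel columns grow to the right and rows downward; lengths in mm; the calibration is good to about 2 mm. A picture is of the moment at which its call begins: read the wrist's pose just before it. calibration takes no time and is no camera call; for the wrist camera it gives the pose at the moment of the call.
- env.job_done(): hands the job in; it is judged then, once.
Trained networks look in the newest picture that a camera, given by its name, has taken for a name from the list of things; names that differ only in an ending like _2 or _b are one class to them, and where a whole thing is asked for, a point or a joint stands for the part that bears it (a point fixed in the world has none). Each returns a list of dicts, best first, with "conf" (0 to 1); they miss things now and then, are a little off and sometimes report something else, mostly with a low value. They report only what shows in the picture. A call takes as long as a camera call.
- env.look_for(camera, label): "position" ([row, column] as shares, 0 to 1, of the picture: columns of its width, rows of its height, amid what is visible of it).
The state is a dict: "t": time; "joints": joint angles; "qvel": joint speeds; "tau": joint torques, N m; "eef_pos": TCP position; "tcp_rot": TCP orientation; "ft_force": force on the tool from outside, world axes, zero at the start; "moment": the same for the moment, N m; "opening": opening from 0.0 (shut) to 1.0 (fully open); "grip_force": force on a finger pad.
Only numpy, scipy, OpenCV 4.12 (cv2) and the standard library are available. Lean on these libraries where they do the work, as an engineer would, in place of code of your own. Each camera call takes 0.05 s, during which the arm holds its last target. There are 200 camera calls.

## Working session

There is one attempt and no reset: what is moved stays moved. The work goes in short steps, Python scripts to look and compute and a tool call to move; the robot and the scene stay as the last step left them, time stands still between calls to the robot, and variables do not carry over. Pictures are saved under pics/ and viewed, at most 10 in all, crops included, and the job is handed in when it is done.

Besides the shell and the picture viewer there is one more tool, called after ">>>" as name(argument=value, ...), one argument or row to a line, values as JSON. carry_out: Moves the arm, as the interface text tells. Its arguments: {"type":"object","properties":{"series":{"type":"array","items":{"type":"array","items":{"type":"number","minimum":-1,"maximum":1}}},"fingers":{"type":"number"}},"required":["series"]}

```bash
mkdir -p pics; ls
python3 - <<'E'
from cell import env
import cv2,numpy as np
a=env.read_camera("side");b=env.read_camera("top")
cv2.imwrite("pics/a.png",np.vstack([a])[:,:,::-1]);cv2.imwrite("pics/b.png",b[:,:,::-1])
for c in("top","side"):
  for l in("handle","mark","weight","shaft","pointer","flywheel","oilcan","tray","valve","spanner"):
    print(c,l,[(round(d["position"][1]*560),round(d["position"][0]*420),round(d["conf"],2)) for d in env.look_for(c,l)[:2]])
  k=env.calibration(c);print(k)
print(env.state())
E
```

```text
pics
top handle [(247, 199, 0.97)]
top mark [(247, 203, 0.63)]
top weight [(257, 232, 0.45)]
top shaft [(249, 207, 0.75)]
top pointer [(250, 204, 0.71)]
top flywheel [(247, 200, 0.66)]
top oilcan [(440, 247, 0.56)]
top tray [(114, 219, 0.79)]
top valve [(131, 204, 0.37)]
top spanner [(418, 182, 0.78), (247, 197, 0.51)]
{'K': array([[389.67524855,   0.        , 279.64412772],
       [  0.        , 389.67524855, 209.06036823],
       [  0.        ,   0.        ,   1.        ]]), 'dist': array([-0.01439242,  0.        ,  0.        ,  0.        ,  0.        ]), 'pose': array([[ 1.25748426e-02, -9.89596476e-01,  1.43320230e-01,
         3.32064869e+02],
       [-9.99810255e-01, -1.45761448e-02, -1.29224254e-02,
         5.57490140e+01],
       [ 1.48770430e-02, -1.43130538e-01, -9.89591998e-01,
         1.35231645e+03],
       [ 0.00000000e+00,  0.00000000e+00,  0.00000000e+00,
         1.00000000e+00]])}
side handle [(274, 177, 0.71)]
side mark [(277, 188, 0.79)]
side weight []
side shaft [(277, 202, 0.62)]
side pointer [(277, 202, 0.64)]
side flywheel [(274, 190, 0.95)]
side oilcan [(32
[... 646 characters left out ...]
000e+00,
         1.00000000e+00]])}
{'t': 1.1, 'joints': array([-1.27457932e+00,  4.90894633e-01,  1.55893611e+00, -3.16927031e-05,
        1.09168040e+00, -1.05615219e-01]), 'qvel': array([ 0.00020904, -0.000905  , -0.00142059,  0.00126299, -0.00024016,
       -0.0009335 ]), 'tau': array([ 1.84997487e-03, -6.12479568e+01, -2.58436400e+01,  6.94234273e-02,
        4.45635966e-02,  2.88758406e-05]), 'eef_pos': array([ 244.44702624, -575.21779788,  214.65182616]), 'tcp_rot': array([3.14151456e+00, 3.65619230e-05, 4.01846837e-01]), 'ft_force': array([ 0.16374221,  0.31902685, -0.79866579]), 'moment': array([0.01336613, 0.00593302, 0.01835324]), 'grip_force': 0.0, 'opening': 1.0031799476409728}
```

View pics/b.png

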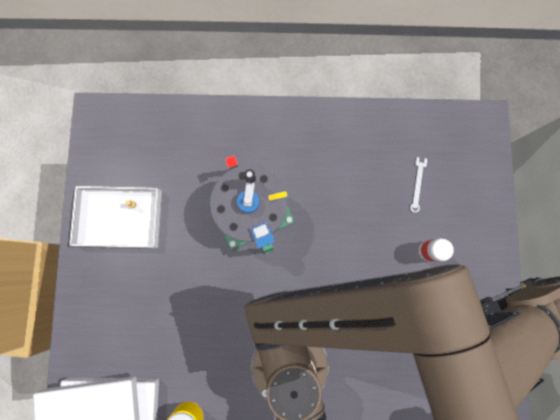

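View pics/a.png

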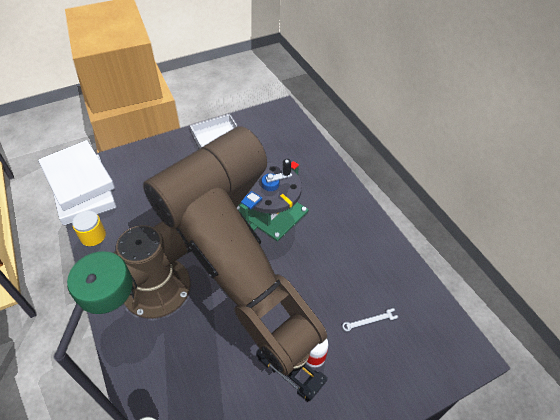

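The top view shows the red pointer at (232,162), the yellow mark at (278,196), the handle top at (250,174), the hub at (248,202) and the weight and yoke at (263,235). The side view agrees, with the wheel unobstructed.

```bash
cat > h.py <<'E'
from cell import env
import cv2,numpy as np
def w(cam,uv,z,cal=None):
    k=cal or env.calibration(cam)
    p=cv2.undistortPoints(np.array([[uv]],float),k["K"],k["dist"])[0,0]
    d=k["pose"][:3,:3]@[p[0],p[1],1];o=k["pose"][:3,3]
    return (o+d*(z-o[2])/d[2])
def blob(im,lo,hi,box):
    hsv=cv2.cvtColor(im,cv2.COLOR_RGB2HSV);m=cv2.inRange(hsv,lo,hi)
    k=np.zeros_like(m);x0,y0,x1,y1=box;k[y0:y1,x0:x1]=1
    ys,xs=np.nonzero(m*k)
    return (xs.mean(),ys.mean(),len(xs)) if len(xs) else None
E
python3 - <<'E'
from h import *
for cam,box in (("top",(190,140,310,260)),("side",(240,150,310,240))):
    im=env.read_camera(cam)
    R=blob(im,(0,150,90),(8,255,255),box);Y=blob(im,(20,150,120),(35,255,255),box)
    x0,y0,x1,y1=box
    cv2.imwrite(f"pics/{cam}2.png",cv2.resize(im[y0:y1,x0:x1,::-1],None,fx=5,fy=5,interpolation=2))
    print(cam,R,Y); 
    if R:print(w(cam,R[:2],162))
    if Y:print(w(cam,Y[:2],160))
print(w("top",(250,174),268),w("side",(287,161),268))
E
```

```text
top (np.float64(231.1038961038961), np.float64(161.5194805194805), 77) (np.float64(276.972602739726), np.float64(195.42465753424656), 73)
[652.9181049  194.40281704 162.        ]
[547.43223976  49.01933961 160.        ]
side (np.float64(293.9756097560976), np.float64(164.97560975609755), 41) (np.float64(286.43859649122805), np.float64(199.56140350877192), 57)
[654.68571286 192.01942006 162.        ]
[547.23103503  45.04886256 160.        ]
[588.68146873 127.23221145 268.        ] [589.71208564 129.82164525 268.        ]
```

View pics/top2.png

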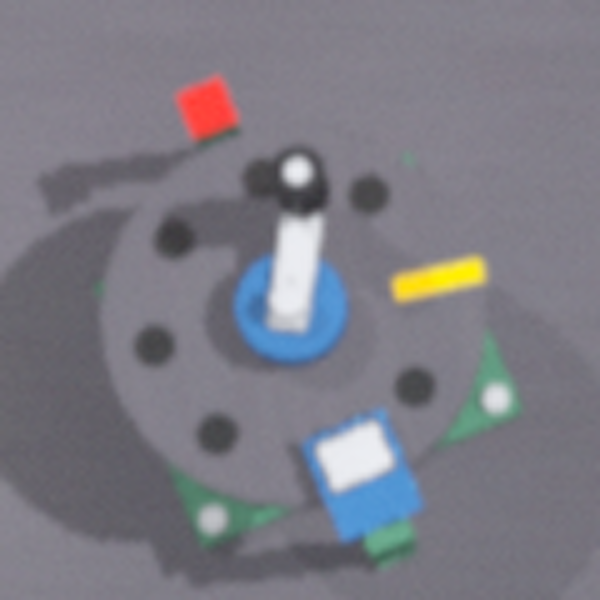

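The crop shows the pointer at crop (208,108), the mark bar at (438,278), the handle top at (297,172), the drum at (291,306) and the weight at (355,456). Now I fit the shaft position from these.

Run:
```python
from h import *
from scipy.optimize import least_squares
f=lambda x,y,z:w("top",(190+x/5-.4,140+y/5-.4),z)[:2]
P=f(208,108,162);W=f(355,456,178);M=f(438,278,160);H=f(297,171,269);D=f(291,306,185)
Pc=(np.array([653.8,193.2]));
print(P,W,M,H,D)
def r(s):
    u=(P-s)/np.linalg.norm(P-s);n=np.array([-u[1],u[0]])
    return [np.linalg.norm(W-s)-98,(W-s)@n,np.linalg.norm(M-s)-91.5,np.linalg.norm(H-s)-65,*(.3*(D-s))]
s=least_squares(r,[575,80]).x
print("shaft",s,r(s),np.linalg.norm(P-s))
a=lambda v:np.arctan2(*(v-s)[::-1]);print("pointer",a(P),"mark",a(M)-a(P),"arm world",a(H))
print(w("top",(437,250),60),w("top",(418,182),0))
```

```text
[653.95419677 194.13346337] [434.98327682  97.07363323] [548.15200139  48.32234788] [588.98184016 130.02095844] [525.01431321 137.40796893]
shaft [524.49392363 136.77095371] [np.float64(-0.08149743000556953), np.float64(-0.03298464101804688), np.float64(0.057962606118280746), np.float64(-0.1597824259947913), np.float64(0.15611687421433088), np.float64(0.191104566606532)] 141.59950506809653
pointer 0.417092454204894 mark -1.7265288459250407 arm world -0.10429093597850007
[ 389.23759766 -486.74241636   60.        ] [ 632.75204431 -454.40875502    0.        ]
```

>>> carry_out(
  series=[
    [0.3,0.4,0.7,0],
    [0.35,0.7,0.7,0],
    [0.35,0.75,0.7,0],
    [0.35,0.75,0.4,0],
    [0.35,0.75,0,0],
  ],
)

```text
t: 1.7
eef_pos: [328.0, -411.5, 338.2]
tcp_rot: [3.137, -0.001, 0.401]
ft_force: [0.5, 0.5, 0.7]
opening: 1.002
grip_force: 0.0
```

>>> carry_out(
  series=[
    [0.35,0.75,0,0],
    [0.35,0.75,0,0],
    [0.35,0.75,0,0],
    [0.35,0.75,0,0],
    [0.35,0.75,0,0],
  ],
)

```text
t: 2.2
eef_pos: [415.1, -223.2, 335.5]
tcp_rot: [3.141, -0.0, 0.402]
ft_force: [0.1, 0.5, -0.8]
opening: 1.002
grip_force: 0.0
```

>>> carry_out(
  series=[
    [0.35,0.75,0,0],
    [0.35,0.75,0,0],
    [0.35,0.75,0,0],
    [0.35,0.75,0,0],
    [0.35,0.75,0,0],
  ],
)

```text
t: 2.7
eef_pos: [502.7, -35.6, 335.5]
tcp_rot: [3.141, -0.0, 0.402]
ft_force: [1.2, -1.1, 1.0]
opening: 0.997
grip_force: 0.0
```

>>> carry_out(
  series=[
    [0.34,0.7,0,0],
    [0.34,0.7,0,0],
    [0.34,0.7,0,0],
    [0.34,0.6,0,0],
    [0.34,0.56,0,0],
  ],
)

```text
t: 3.2
eef_pos: [587.7, 127.4, 335.3]
tcp_rot: [3.141, -0.0, 0.402]
ft_force: [0.3, -1.0, -0.1]
opening: 0.998
grip_force: 0.0
```

Run:
```python
from h import *
print(env.state()["eef_pos"])
a=env.read_camera("wrist");b=env.read_camera("top");c=env.read_camera("side")
cv2.imwrite("pics/w3.png",np.vstack([np.hstack([a,b]),np.hstack([c,c])])[:,:,::-1][::1,::1]) 
im=cv2.imread("pics/w3.png");cv2.imwrite("pics/w3.png",cv2.resize(im,(800,600)))
```

```text
[587.70495137 127.39612556 335.34154076]
```

View pics/w3.png

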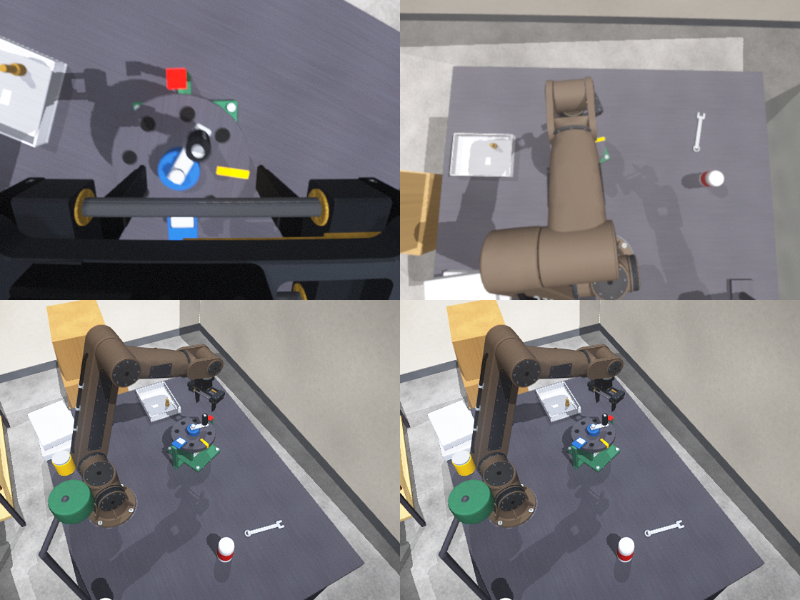

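The wrist view shows the handle centred between the fingers. The side view shows the wheel, mark and pointer unobstructed, so I descend and grip.

>>> carry_out(
  series=[
    [0.02,0.05,-0.5,0],
    [0,0,-0.6,0],
    [0,0,-0.6,0],
    [0,0,-0.45,0],
    [0,0,0,0],
  ],
)

```text
t: 3.85
eef_pos: [586.8, 127.1, 225.4]
tcp_rot: [-3.14, 0.005, 0.401]
ft_force: [0.0, 0.3, -1.1]
opening: 1.001
grip_force: 0.0
```

>>> carry_out(
  series=[
    [0,0,0,0],
    [0,0,0,0],
    [0,0,0,0],
    [0,0,0,0],
    [0,0,0,0],
  ],
  fingers=1,
)

```text
t: 4.35
eef_pos: [588.3, 128.2, 228.3]
tcp_rot: [3.141, -0.001, 0.402]
ft_force: [0.6, -0.8, -0.6]
opening: 0.637
grip_force: 0.0
```

```bash
cat > m.py <<'E'
from h import *
S=np.array([524.5,136.8]);PA=.417
def mark(cams=("side",),save=None):
    s=env.state();out=[]
    for c in cams:
        cal=env.calibration(c);im=env.read_camera(c)
        hsv=cv2.cvtColor(im,cv2.COLOR_RGB2HSV);m=cv2.inRange(hsv,(20,130,80),(35,255,255))
        ys,xs=np.nonzero(m);pts=[]
        for x,y in zip(xs,ys):
            p=w(c,(x,y),160,cal)[:2]-S
            r=np.linalg.norm(p)
            if 55<r<121:pts.append(p)
        if len(pts)>3:
            a=np.mean(pts,0);out.append((c,round(float((np.arctan2(a[1],a[0])-PA+np.pi)%(2*np.pi)-np.pi),3),len(pts),round(float(np.linalg.norm(a)))))
        else: out.append((c,None,len(pts)))
        if save:cv2.imwrite(f"pics/{save}_{c}.png",im[:,:,::-1])
    e=s["eef_pos"][:2]-S
    print("t",round(s["t"],2),out,"arm ang %.3f r %.1f"%(np.arctan2(e[1],e[0]),np.linalg.norm(e)),"F",s["ft_force"].round(1),"grip",s["grip_force"],round(s["opening"],3),"z",s["eef_pos"].round(1))
E
python3 -c "
from m import *
mark(('side','wrist'),'g')"
```

```text
t 4.35 [('side', -1.733, 55, 91), ('wrist', 2.679, 623, 35)] arm ang -0.134 r 64.4 F [ 0.6 -0.8 -0.6] grip 0.0 0.637 z [588.3 128.2 228.3]
```

View pics/g_side.png

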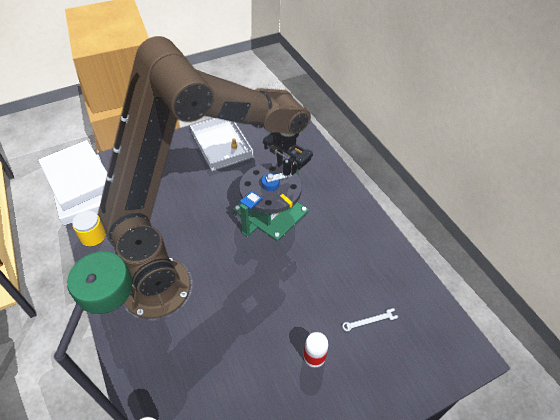

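The side view shows the gripper around the handle with the mark clear at (286,200), so mark angle works from it (-1.733). The fingers are still closing.

>>> carry_out(
  series=[
    [0,0,0,0],
    [0,0,0,0],
    [0,0,0,0],
    [0,0,0,0],
    [0,0,0,0],
  ],
)

```text
t: 4.95
eef_pos: [588.2, 128.2, 227.7]
tcp_rot: [3.142, 0.0, 0.402]
ft_force: [-1.1, 0.4, 0.2]
opening: 0.329
grip_force: 30.0
```

```bash
sed -i 's/        ys,xs=np.nonzero(m)/        if c=="wrist": m[235:]=0\n&/' m.py
cat > circ.py <<'E'
import sys,numpy as np
# phase0, then list of speed:rows
a=float(sys.argv[1]);x,y=65*np.cos(a),65*np.sin(a)
px,py=x,y;rows=[]
for s in sys.argv[2:]:
    v,n=s.split(":")
    for _ in range(int(n)):
        a+=float(v)*.1;nx,ny=65*np.cos(a),65*np.sin(a)
        dx,dy=round((nx-px)/50,2),round((ny-py)/50,2)
        px+=dx*50;py+=dy*50;rows.append([float(dx),float(dy),0,0])
for i in range(0,len(rows),5):print(rows[i:i+5])
print("end phase",a)
E
python3 -c "
from m import *
mark(('side','wrist'))"
python3 circ.py -.104 0.3:1 0.7:1 1.1:1 1.5:1 1.9:1 2.3:1 2.6:1 2.76:18
```

```text
t 4.95 [('side', -1.735, 54, 91), ('wrist', None, 0)] arm ang -0.134 r 64.3 F [-1.1  0.4  0.2] grip 30.000084042549133 0.329 z [588.2 128.2 227.7]
[[0.0, 0.04, 0, 0], [0.01, 0.09, 0, 0], [-0.01, 0.14, 0, 0], [-0.04, 0.19, 0, 0], [-0.08, 0.24, 0, 0]]
[[-0.16, 0.25, 0, 0], [-0.24, 0.23, 0, 0], [-0.32, 0.17, 0, 0], [-0.35, 0.08, 0, 0], [-0.35, -0.02, 0, 0]]
[[-0.34, -0.12, 0, 0], [-0.29, -0.2, 0, 0], [-0.23, -0.28, 0, 0], [-0.14, -0.32, 0, 0], [-0.05, -0.36, 0, 0]]
[[0.05, -0.35, 0, 0], [0.14, -0.33, 0, 0], [0.23, -0.27, 0, 0], [0.29, -0.21, 0, 0], [0.34, -0.11, 0, 0]]
[[0.36, -0.02, 0, 0], [0.35, 0.08, 0, 0], [0.31, 0.17, 0, 0], [0.26, 0.25, 0, 0], [0.17, 0.31, 0, 0]]
end phase 5.903999999999997
```

```bash
python3 circ.py -.13 0.3:1 0.7:1 1.1:1 1.5:1 1.9:1 2.3:1 2.6:1 2.76:18
```

```text
[[0.0, 0.04, 0, 0], [0.01, 0.09, 0, 0], [-0.0, 0.14, 0, 0], [-0.03, 0.19, 0, 0], [-0.08, 0.24, 0, 0]]
[[-0.15, 0.26, 0, 0], [-0.24, 0.23, 0, 0], [-0.31, 0.18, 0, 0], [-0.35, 0.09, 0, 0], [-0.36, -0.01, 0, 0]]
[[-0.34, -0.11, 0, 0], [-0.3, -0.19, 0, 0], [-0.23, -0.27, 0, 0], [-0.15, -0.33, 0, 0], [-0.06, -0.35, 0, 0]]
[[0.04, -0.36, 0, 0], [0.14, -0.33, 0, 0], [0.22, -0.28, 0, 0], [0.29, -0.21, 0, 0], [0.33, -0.12, 0, 0]]
[[0.36, -0.03, 0, 0], [0.35, 0.07, 0, 0], [0.32, 0.17, 0, 0], [0.26, 0.24, 0, 0], [0.19, 0.31, 0, 0]]
end phase 5.8779999999999974
```

>>> carry_out(
  series=[
    [0,0.04,0,0],
    [0.01,0.09,0,0],
    [0,0.14,0,0],
    [-0.03,0.19,0,0],
    [-0.08,0.24,0,0],
  ],
)

```text
t: 5.55
eef_pos: [583.7, 164.0, 227.8]
tcp_rot: [3.141, -0.001, 0.401]
ft_force: [3.1, -0.0, -0.5]
opening: 0.332
grip_force: 30.0
```

>>> carry_out(
  series=[
    [-0.15,0.26,0,0],
    [-0.24,0.23,0,0],
    [-0.31,0.18,0,0],
    [-0.35,0.09,0,0],
    [-0.36,-0.01,0,0],
  ],
)

```text
t: 6.05
eef_pos: [511.4, 202.4, 227.7]
tcp_rot: [-3.141, -0.0, 0.403]
ft_force: [3.2, -7.2, 0.6]
opening: 0.331
grip_force: 30.0
```

>>> carry_out(
  series=[
    [-0.34,-0.12,0,0],
    [-0.3,-0.2,0,0],
    [-0.23,-0.27,0,0],
    [-0.15,-0.33,0,0],
    [-0.06,-0.35,0,0],
  ],
)

```text
t: 6.55
eef_pos: [458.6, 137.4, 227.8]
tcp_rot: [3.141, -0.002, 0.403]
ft_force: [17.9, 1.2, -13.2]
opening: 0.333
grip_force: 30.0
```

>>> carry_out(
  series=[
    [0.04,-0.36,0,0],
    [0.14,-0.33,0,0],
    [0.22,-0.28,0,0],
    [0.29,-0.21,0,0],
    [0.33,-0.12,0,0],
  ],
)

```text
t: 7.05
eef_pos: [510.2, 74.2, 227.7]
tcp_rot: [-3.138, -0.003, 0.401]
ft_force: [4.3, 25.4, -4.6]
opening: 0.33
grip_force: 30.0
```

```bash
python3 -c "
from m import *
mark(('side',))"; python3 circ.py 4.498 2.76:40
```

```text
t 7.05 [('side', 0.345, 14, 101)] arm ang -1.795 r 64.2 F [ 4.3 25.4 -4.6] grip 30.000523030757904 0.33 z [510.2  74.2 227.7]
[[0.36, -0.03, 0, 0], [0.35, 0.07, 0, 0], [0.32, 0.17, 0, 0], [0.26, 0.24, 0, 0], [0.18, 0.31, 0, 0]]
[[0.1, 0.34, 0, 0], [-0.01, 0.36, 0, 0], [-0.1, 0.34, 0, 0], [-0.19, 0.31, 0, 0], [-0.26, 0.24, 0, 0]]
[[-0.32, 0.15, 0, 0], [-0.36, 0.07, 0, 0], [-0.35, -0.03, 0, 0], [-0.34, -0.13, 0, 0], [-0.28, -0.22, 0, 0]]
[[-0.22, -0.28, 0, 0], [-0.13, -0.34, 0, 0], [-0.03, -0.35, 0, 0], [0.06, -0.36, 0, 0], [0.16, -0.32, 0, 0]]
[[0.24, -0.26, 0, 0], [0.3, -0.19, 0, 0], [0.34, -0.11, 0, 0], [0.36, 0.0, 0, 0], [0.35, 0.09, 0, 0]]
[[0.3, 0.19, 0, 0], [0.25, 0.26, 0, 0], [0.16, 0.32, 0, 0], [0.07, 0.35, 0, 0], [-0.02, 0.35, 0, 0]]
[[-0.12, 0.34, 0, 0], [-0.21, 0.29, 0, 0], [-0.28, 0.22, 0, 0], [-0.34, 0.14, 0, 0], [-0.35, 0.04, 0, 0]]
[[-0.35, -0.06, 0, 0], [-0.33, -0.15, 0, 0], [-0.27, -0.23, 0, 0], [-0.2, -0.3, 0, 0], [-0.1, -0.34, 0, 0]]
end phase 15.537999999999993
```

```bash
sed -i 's/524.5,136.8/523.8,137.8/' m.py
cat > sim.py <<'E'
import numpy as np
def sim(rows,d,tau,w=0,th=0):
    # rows: (crank speed, dur); returns angle, speed
    out=[]
    for v,T in rows:
        for _ in range(int(round(T*1000))):
            a=(v-w)/tau-(d/tau)*(1 if w>0 else 0)
            if w<=0: a=max(0,(v-d)/tau)
            w=max(0,w+a*.001);th+=w*.001
        out.append((round(th,3),round(w,3)))
    return out
E
python3 - <<'E'
from sim import sim
R=[(v,.1) for v in(.3,.7,1.1,1.5,1.9,2.3,2.6)]+[(2.76,1.3)]
for tau in(.65,.9,1.2):
  for d in(.6,.8,1,1.2,1.5): print(tau,d,sim(R,d,tau)[-1])
E
```

```text
0.65 0.6 (2.179, 1.97)
0.65 0.8 (1.932, 1.782)
0.65 1 (1.693, 1.594)
0.65 1.2 (1.464, 1.408)
0.65 1.5 (1.135, 1.13)
0.9 0.6 (1.849, 1.789)
0.9 0.8 (1.636, 1.615)
0.9 1 (1.432, 1.442)
0.9 1.2 (1.236, 1.271)
0.9 1.5 (0.955, 1.016)
1.2 0.6 (1.556, 1.586)
1.2 0.8 (1.375, 1.429)
1.2 1 (1.201, 1.273)
1.2 1.2 (1.035, 1.12)
1.2 1.5 (0.798, 0.893)
```

```bash
python3 circ.py 4.498 2.5:1 2.25:34
```

```text
[[0.32, -0.03, 0, 0], [0.29, 0.04, 0, 0], [0.27, 0.11, 0, 0], [0.24, 0.16, 0, 0], [0.2, 0.22, 0, 0]]
[[0.15, 0.25, 0, 0], [0.08, 0.28, 0, 0], [0.03, 0.29, 0, 0], [-0.05, 0.29, 0, 0], [-0.11, 0.27, 0, 0]]
[[-0.16, 0.24, 0, 0], [-0.22, 0.2, 0, 0], [-0.25, 0.14, 0, 0], [-0.28, 0.09, 0, 0], [-0.29, 0.02, 0, 0]]
[[-0.29, -0.05, 0, 0], [-0.27, -0.11, 0, 0], [-0.24, -0.16, 0, 0], [-0.2, -0.22, 0, 0], [-0.14, -0.25, 0, 0]]
[[-0.08, -0.28, 0, 0], [-0.02, -0.29, 0, 0], [0.04, -0.29, 0, 0], [0.11, -0.27, 0, 0], [0.17, -0.24, 0, 0]]
[[0.22, -0.2, 0, 0], [0.25, -0.14, 0, 0], [0.28, -0.08, 0, 0], [0.29, -0.02, 0, 0], [0.29, 0.05, 0, 0]]
[[0.27, 0.11, 0, 0], [0.24, 0.17, 0, 0], [0.2, 0.22, 0, 0], [0.14, 0.25, 0, 0], [0.08, 0.28, 0, 0]]
end phase 12.397999999999989
```

>>> carry_out(
  series=[
    [0.32,-0.01,0,0],
    [0.29,0.06,0,0],
    [0.27,0.11,0,0],
    [0.24,0.16,0,0],
    [0.2,0.22,0,0],
  ],
)

```text
t: 7.6
eef_pos: [576.0, 99.6, 227.8]
tcp_rot: [3.141, 0.0, 0.402]
ft_force: [-0.6, -1.1, 0.7]
opening: 0.33
grip_force: 30.0
```

>>> carry_out(
  series=[
    [0.15,0.25,0,0],
    [0.08,0.28,0,0],
    [0.03,0.29,0,0],
    [-0.05,0.29,0,0],
    [-0.11,0.27,0,0],
  ],
)

```text
t: 8.1
eef_pos: [580.7, 169.9, 227.8]
tcp_rot: [-3.141, -0.001, 0.402]
ft_force: [3.5, 1.7, -1.0]
opening: 0.335
grip_force: 30.0
```

```bash
python3 -c "
from m import *
mark(('side','wrist'),'p')
a=cv2.imread('pics/p_side.png')[130:270,210:350];b=cv2.imread('pics/p_wrist.png')
cv2.imwrite('pics/p.png',np.hstack([cv2.resize(a,(420,420)),cv2.resize(b,(373,280))[:,:].repeat(1,0) if 0 else cv2.copyMakeBorder(cv2.resize(b,(373,280)),0,140,0,0,0)]))"
```

```text
t 8.1 [('side', 1.426, 44, 93), ('wrist', None, 0)] arm ang 0.514 r 65.4 F [ 3.5  1.7 -1. ] grip 29.99945640563965 0.335 z [580.7 169.9 227.8]
```

View pics/p.png

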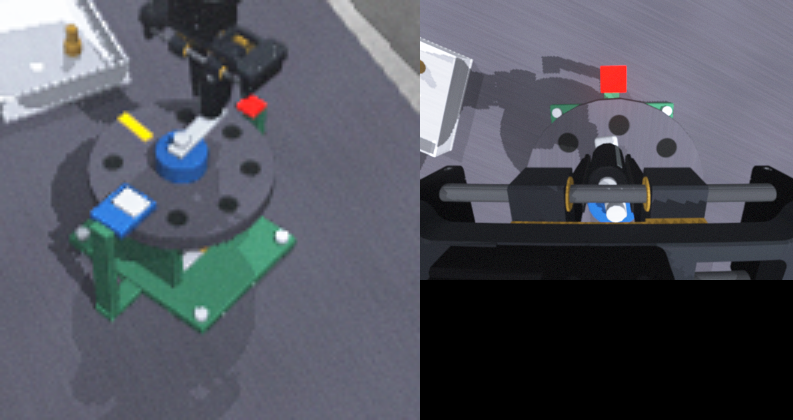

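Side view is clear: the mark is fully visible at the crop's upper left, and the forces are now small.

```bash
python3 - <<'E'
from sim import sim
R=[(v,.1) for v in(.3,.7,1.1,1.5,1.9,2.3,2.6)]+[(2.76,1.3),(0,.05),(2.5,.1),(2.25,.9),(0,.1)]
for tau in(.65,.9,1.2):
  for d in(.4,.6,.8,1): r=sim(R,d,tau);print(tau,d,r[7][0]-1.735,r[-2][0]-1.735,r[-2:])
E
python3 circ.py 6.773 2.25:40
```

```text
0.65 0.4 0.7009999999999998 2.7349999999999994 [(4.47, 1.885), (4.641, 1.559)]
0.65 0.6 0.44399999999999973 2.2729999999999997 [(4.008, 1.687), (4.16, 1.36)]
0.65 0.8 0.19699999999999984 1.8219999999999998 [(3.557, 1.489), (3.689, 1.162)]
0.65 1 -0.04200000000000004 1.3800000000000001 [(3.115, 1.292), (3.227, 0.965)]
0.9 0.4 0.3360000000000001 2.29 [(4.025, 1.856), (4.198, 1.618)]
0.9 0.6 0.11399999999999988 1.873 [(3.608, 1.663), (3.762, 1.425)]
0.9 0.8 -0.0990000000000002 1.466 [(3.201, 1.471), (3.335, 1.232)]
0.9 1 -0.30300000000000016 1.0679999999999998 [(2.803, 1.279), (2.918, 1.04)]
1.2 0.4 0.010999999999999899 1.829 [(3.564, 1.776), (3.733, 1.602)]
1.2 0.6 -0.17900000000000005 1.458 [(3.193, 1.593), (3.344, 1.417)]
1.2 0.8 -0.3600000000000001 1.0969999999999998 [(2.832, 1.411), (2.964, 1.234)]
1.2 1 -0.534 0.744 [(2.479, 1.229), (2.593, 1.051)]
[[-0.17, 0.24, 0, 0], [-0.21, 0.2, 0, 0], [-0.25, 0.14, 0, 0], [-0.28, 0.09, 0, 0], [-0.29, 0.02, 0, 0]]
[[-0.29, -0.05, 0, 0], [-0.27, -0.11, 0, 0], [-0.24, -0.16, 0, 0], [-0.2, -0.22, 0, 0], [-0.14, -0.25, 0, 0]]
[[-0.09, -0.28, 0, 0], [-0.02, -0.29, 0, 0], [0.05, -0.29, 0, 0], [0.11, -0.27, 0, 0], [0.17, -0.24, 0, 0]]
[[0.21, -0.2, 0, 0], [0.26, -0.14, 0, 0], [0.28, -0.08, 0, 0], [0.29, -0.02, 0, 0], [0.29, 0.05, 0, 0]]
[[0.27, 0.11, 0, 0], [0.24, 0.17, 0, 0], [0.19, 0.21, 0, 0], [0.14, 0.26, 0, 0], [0.08, 0.28, 0, 0]]
[[0.02, 0.29, 0, 0], [-0.05, 0.29, 0, 0], [-0.11, 0.27, 0, 0], [-0.17, 0.24, 0, 0], [-0.22, 0.19, 0, 0]]
[[-0.25, 0.14, 0, 0], [-0.28, 0.08, 0, 0], [-0.3, 0.02, 0, 0], [-0.28, -0.05, 0, 0], [-0.27, -0.12, 0, 0]]
[[-0.24, -0.17, 0, 0], [-0.19, -0.22, 0, 0], [-0.14, -0.25, 0, 0], [-0.08, -0.28, 0, 0], [-0.01, -0.3, 0, 0]]
end phase 15.772999999999985
```

```bash
python3 circ.py 6.773 2.4:30
```

```text
[[-0.18, 0.26, 0, 0], [-0.23, 0.2, 0, 0], [-0.28, 0.14, 0, 0], [-0.3, 0.08, 0, 0], [-0.31, -0.0, 0, 0]]
[[-0.3, -0.07, 0, 0], [-0.28, -0.15, 0, 0], [-0.23, -0.2, 0, 0], [-0.18, -0.26, 0, 0], [-0.12, -0.29, 0, 0]]
[[-0.04, -0.31, 0, 0], [0.04, -0.31, 0, 0], [0.1, -0.29, 0, 0], [0.18, -0.26, 0, 0], [0.22, -0.21, 0, 0]]
[[0.28, -0.15, 0, 0], [0.3, -0.08, 0, 0], [0.31, -0.01, 0, 0], [0.3, 0.07, 0, 0], [0.28, 0.14, 0, 0]]
[[0.24, 0.2, 0, 0], [0.19, 0.25, 0, 0], [0.11, 0.29, 0, 0], [0.05, 0.31, 0, 0], [-0.02, 0.31, 0, 0]]
[[-0.1, 0.29, 0, 0], [-0.17, 0.26, 0, 0], [-0.23, 0.22, 0, 0], [-0.27, 0.15, 0, 0], [-0.29, 0.09, 0, 0]]
end phase 13.973000000000006
```

>>> carry_out(
  series=[
    [-0.18,0.26,0,0],
    [-0.23,0.2,0,0],
    [-0.28,0.14,0,0],
    [-0.3,0.08,0,0],
    [-0.31,0,0,0],
  ],
)

```text
t: 8.7
eef_pos: [514.0, 202.9, 227.8]
tcp_rot: [3.141, 0.001, 0.403]
ft_force: [2.7, -8.9, 0.2]
opening: 0.332
grip_force: 30.0
```

>>> carry_out(
  series=[
    [-0.3,-0.07,0,0],
    [-0.28,-0.15,0,0],
    [-0.23,-0.2,0,0],
    [-0.18,-0.26,0,0],
    [-0.12,-0.29,0,0],
  ],
)

```text
t: 9.2
eef_pos: [460.2, 153.4, 227.9]
tcp_rot: [3.14, -0.003, 0.403]
ft_force: [19.2, -3.6, -12.4]
opening: 0.332
grip_force: 30.0
```

>>> carry_out(
  series=[
    [-0.04,-0.31,0,0],
    [0.04,-0.31,0,0],
    [0.1,-0.29,0,0],
    [0.18,-0.26,0,0],
    [0.22,-0.21,0,0],
  ],
)

```text
t: 9.7
eef_pos: [485.3, 85.6, 227.8]
tcp_rot: [-3.14, -0.002, 0.401]
ft_force: [10.1, 15.4, -7.5]
opening: 0.336
grip_force: 30.0
```

```bash
python3 -c "
from m import *
mark(('side',),'q')"
```

```text
t 9.7 [('side', -2.882, 62, 53)] arm ang -2.207 r 64.9 F [10.1 15.4 -7.5] grip 29.997250735759735 0.336 z [485.3  85.6 227.8]
```

```bash
cat > m.py <<'E'
from h import *
S=np.array([523.8,137.8]);PA=.417
def comps(c,im,cal):
    hsv=cv2.cvtColor(im,cv2.COLOR_RGB2HSV);m=cv2.inRange(hsv,(20,130,80),(35,255,255))
    n,L,st,ce=cv2.connectedComponentsWithStats(m)
    out=[]
    for i in range(1,n):
        ys,xs=np.nonzero(L==i)
        if len(xs)<4: continue
        p=np.array([w(c,(x,y),160,cal)[:2]-S for x,y in zip(xs,ys)]);a=p.mean(0);r=np.hypot(*p.T)
        if 60<np.hypot(*a)<122:
            v=np.median(im[ys,xs],0)
            out.append((round(float((np.arctan2(a[1],a[0])-PA+np.pi)%(2*np.pi)-np.pi),3),len(xs),round(np.hypot(*a)),int(r.min()),int(r.max()),v.astype(int).tolist()))
    return out
def mark(save=None,c="side"):
    s=env.state();cal=env.calibration(c);im=env.read_camera(c)
    if save:cv2.imwrite(f"pics/{save}_{c}.png",im[:,:,::-1])
    e=s["eef_pos"][:2]-S
    print("t",round(s["t"],2),comps(c,im,cal),"arm ang %.3f r %.1f"%(np.arctan2(e[1],e[0]),np.linalg.norm(e)),"F",s["ft_force"].round(1))
E
python3 - <<'E'
from m import *
for f in"gpq":print(comps("side",cv2.imread(f"pics/{f}_side.png")[:,:,::-1].copy(),env.calibration("side")))
E
python3 circ.py 9.173 2.4:40
```

```text
[(-1.74, 64, 97, 61, 130, [252, 219, 21])]
[(1.425, 45, 94, 65, 122, [255, 248, 30])]
[(0.486, 11, 103, 94, 109, [147, 122, 60]), (-2.783, 61, 99, 61, 134, [255, 223, 18])]
[[-0.04, -0.31, 0, 0], [0.03, -0.31, 0, 0], [0.11, -0.29, 0, 0], [0.17, -0.26, 0, 0], [0.23, -0.21, 0, 0]]
[[0.27, -0.15, 0, 0], [0.3, -0.08, 0, 0], [0.32, -0.01, 0, 0], [0.3, 0.07, 0, 0], [0.28, 0.14, 0, 0]]
[[0.24, 0.2, 0, 0], [0.18, 0.25, 0, 0], [0.12, 0.29, 0, 0], [0.05, 0.3, 0, 0], [-0.03, 0.31, 0, 0]]
[[-0.1, 0.3, 0, 0], [-0.17, 0.26, 0, 0], [-0.22, 0.22, 0, 0], [-0.27, 0.15, 0, 0], [-0.3, 0.09, 0, 0]]
[[-0.31, 0.01, 0, 0], [-0.3, -0.06, 0, 0], [-0.29, -0.13, 0, 0], [-0.24, -0.19, 0, 0], [-0.19, -0.25, 0, 0]]
[[-0.12, -0.29, 0, 0], [-0.06, -0.3, 0, 0], [0.02, -0.31, 0, 0], [0.09, -0.3, 0, 0], [0.17, -0.27, 0, 0]]
[[0.22, -0.22, 0, 0], [0.26, -0.16, 0, 0], [0.3, -0.09, 0, 0], [0.31, -0.02, 0, 0], [0.31, 0.05, 0, 0]]
[[0.28, 0.13, 0, 0], [0.25, 0.19, 0, 0], [0.19, 0.24, 0, 0], [0.13, 0.28, 0, 0], [0.07, 0.31, 0, 0]]
end phase 18.77299999999999
```

Run:
```python
from sim import sim
R=[(v,.1) for v in(.3,.7,1.1,1.5,1.9,2.3,2.6)]+[(2.76,1.3),(0,.05),(2.5,.1),(2.25,.9),(0,.1),(2.4,1.5),(0,.05)]
for tau in(.6,.7,.8,.9,1.,1.1):
  for d in(.7,.8,.9,1,1.1): r=sim(R,d,tau);print(tau,d,round(r[-4][0]-3.16,2),round(r[-2][0]-5.228,2),r[-1][1],round(d+1.57,2))
```

```text
0.6 0.7 0.7 1.06 1.473 2.27
0.6 0.8 0.47 0.68 1.373 2.37
0.6 0.9 0.25 0.29 1.273 2.47
0.6 1 0.02 -0.09 1.173 2.57
0.6 1.1 -0.21 -0.48 1.073 2.67
0.7 0.7 0.54 0.91 1.489 2.27
0.7 0.8 0.32 0.53 1.389 2.37
0.7 0.9 0.11 0.16 1.289 2.47
0.7 1 -0.11 -0.22 1.189 2.57
0.7 1.1 -0.33 -0.59 1.09 2.67
0.8 0.7 0.39 0.75 1.499 2.27
0.8 0.8 0.18 0.38 1.399 2.37
0.8 0.9 -0.03 0.02 1.299 2.47
0.8 1 -0.24 -0.35 1.2 2.57
0.8 1.1 -0.44 -0.71 1.1 2.67
0.9 0.7 0.24 0.6 1.504 2.27
0.9 0.8 0.04 0.24 1.405 2.37
0.9 0.9 -0.16 -0.12 1.305 2.47
0.9 1 -0.36 -0.47 1.206 2.57
0.9 1.1 -0.56 -0.83 1.107 2.67
1.0 0.7 0.1 0.44 1.505 2.27
1.0 0.8 -0.09 0.1 1.406 2.37
1.0 0.9 -0.28 -0.25 1.308 2.47
1.0 1 -0.47 -0.6 1.209 2.57
1.0 1.1 -0.66 -0.94 1.11 2.67
1.1 0.7 -0.03 0.29 1.504 2.27
1.1 0.8 -0.21 -0.04 1.405 2.37
1.1 0.9 -0.4 -0.38 1.307 2.47
1.1 1 -0.58 -0.72 1.209 2.57
1.1 1.1 -0.76 -1.05 1.11 2.67
```

```bash
python3 circ.py 4.090 2.5:50
```

```text
[[0.28, -0.15, 0, 0], [0.32, -0.08, 0, 0], [0.32, -0.0, 0, 0], [0.32, 0.08, 0, 0], [0.28, 0.15, 0, 0]]
[[0.24, 0.23, 0, 0], [0.17, 0.27, 0, 0], [0.1, 0.31, 0, 0], [0.03, 0.32, 0, 0], [-0.06, 0.32, 0, 0]]
[[-0.14, 0.29, 0, 0], [-0.2, 0.25, 0, 0], [-0.26, 0.2, 0, 0], [-0.3, 0.12, 0, 0], [-0.32, 0.05, 0, 0]]
[[-0.33, -0.04, 0, 0], [-0.3, -0.11, 0, 0], [-0.26, -0.19, 0, 0], [-0.22, -0.25, 0, 0], [-0.14, -0.29, 0, 0]]
[[-0.07, -0.31, 0, 0], [0.02, -0.33, 0, 0], [0.09, -0.31, 0, 0], [0.17, -0.28, 0, 0], [0.23, -0.22, 0, 0]]
[[0.27, -0.17, 0, 0], [0.32, -0.09, 0, 0], [0.32, -0.01, 0, 0], [0.32, 0.07, 0, 0], [0.29, 0.15, 0, 0]]
[[0.24, 0.21, 0, 0], [0.18, 0.27, 0, 0], [0.11, 0.3, 0, 0], [0.04, 0.33, 0, 0], [-0.05, 0.32, 0, 0]]
[[-0.13, 0.3, 0, 0], [-0.19, 0.25, 0, 0], [-0.26, 0.21, 0, 0], [-0.29, 0.13, 0, 0], [-0.32, 0.05, 0, 0]]
[[-0.32, -0.02, 0, 0], [-0.31, -0.1, 0, 0], [-0.27, -0.18, 0, 0], [-0.22, -0.24, 0, 0], [-0.16, -0.29, 0, 0]]
[[-0.07, -0.31, 0, 0], [-0.0, -0.32, 0, 0], [0.08, -0.32, 0, 0], [0.16, -0.28, 0, 0], [0.22, -0.24, 0, 0]]
end phase 16.59
```

>>> carry_out(
  series=[
    [0.29,-0.15,0,0],
    [0.33,-0.08,0,0],
    [0.32,0,0,0],
    [0.32,0.08,0,0],
    [0.28,0.15,0,0],
  ],
)

```text
t: 10.25
eef_pos: [561.5, 85.2, 227.7]
tcp_rot: [-3.141, 0.002, 0.402]
ft_force: [-4.7, 4.0, 2.4]
opening: 0.331
grip_force: 30.0
```

>>> carry_out(
  series=[
    [0.24,0.23,0,0],
    [0.17,0.27,0,0],
    [0.1,0.31,0,0],
    [0.03,0.32,0,0],
    [-0.06,0.32,0,0],
  ],
)

```text
t: 10.75
eef_pos: [585.8, 158.7, 227.8]
tcp_rot: [-3.141, 0.0, 0.402]
ft_force: [-3.2, -1.8, 2.5]
opening: 0.333
grip_force: 30.0
```

>>> carry_out(
  series=[
    [-0.14,0.29,0,0],
    [-0.2,0.25,0,0],
    [-0.26,0.2,0,0],
    [-0.3,0.12,0,0],
    [-0.32,0.05,0,0],
  ],
)

```text
t: 11.25
eef_pos: [523.6, 203.5, 227.7]
tcp_rot: [-3.141, 0.0, 0.402]
ft_force: [1.1, -3.9, 1.2]
opening: 0.332
grip_force: 30.0
```

>>> carry_out(
  series=[
    [-0.33,-0.04,0,0],
    [-0.3,-0.11,0,0],
    [-0.26,-0.19,0,0],
    [-0.22,-0.25,0,0],
    [-0.14,-0.29,0,0],
  ],
)

```text
t: 11.75
eef_pos: [461.7, 158.1, 227.8]
tcp_rot: [3.14, -0.001, 0.402]
ft_force: [13.0, -3.6, -7.5]
opening: 0.326
grip_force: 30.0
```

```bash
python3 -c "
from m import *
mark('r')"
```

```text
t 11.75 [(0.138, 43, 92, 65, 121, [255, 249, 23])] arm ang 2.825 r 65.4 F [13.  -3.6 -7.5]
```

```bash
cat > fit.py <<'E'
from sim import sim
from scipy.optimize import least_squares
import json
R=[(v,.1) for v in(.3,.7,1.1,1.5,1.9,2.3,2.6)]+[(2.76,1.3),(0,.05),(2.5,.1),(2.25,.9),(0,.1),(2.4,1.5),(0,.05),(2.5,2.0),(0,.05)]
M={10:3.16,12:5.23,14:8.156}
def add(rows,th):
    R.extend(rows);M[len(R)-1]=th
def fit():
    f=lambda p:[sim(R,p[0],p[1])[i][0]-m for i,m in M.items()]
    s=least_squares(f,[.92,.75],diff_step=.02);r=sim(R,*s.x)
    print("d,tau",s.x,"res",s.fun.round(3),[r[i] for i in M],"now",r[-1]);return s.x,r[-1]
if __name__=="__main__":fit()
E
python3 fit.py
```

```text
d,tau [0.95141474 0.68769665] res [ 0.011 -0.023  0.011] [(np.float64(3.171), np.float64(1.34)), (np.float64(5.207), np.float64(1.401)), (np.float64(8.167), np.float64(1.532))] now (np.float64(8.239), np.float64(1.357))
```

```bash
python3 circ.py 2.807 2.6:2 2.54:38
```

```text
[[-0.07, -0.33, 0, 0], [0.02, -0.34, 0, 0], [0.1, -0.31, 0, 0], [0.18, -0.28, 0, 0], [0.24, -0.22, 0, 0]]
[[0.29, -0.16, 0, 0], [0.32, -0.08, 0, 0], [0.33, 0.01, 0, 0], [0.32, 0.08, 0, 0], [0.28, 0.17, 0, 0]]
[[0.24, 0.23, 0, 0], [0.17, 0.28, 0, 0], [0.09, 0.31, 0, 0], [0.01, 0.33, 0, 0], [-0.07, 0.32, 0, 0]]
[[-0.15, 0.3, 0, 0], [-0.22, 0.24, 0, 0], [-0.27, 0.19, 0, 0], [-0.31, 0.1, 0, 0], [-0.33, 0.03, 0, 0]]
[[-0.33, -0.05, 0, 0], [-0.29, -0.14, 0, 0], [-0.26, -0.21, 0, 0], [-0.2, -0.26, 0, 0], [-0.12, -0.31, 0, 0]]
[[-0.04, -0.32, 0, 0], [0.04, -0.33, 0, 0], [0.12, -0.31, 0, 0], [0.2, -0.26, 0, 0], [0.25, -0.21, 0, 0]]
[[0.3, -0.14, 0, 0], [0.32, -0.06, 0, 0], [0.33, 0.03, 0, 0], [0.31, 0.11, 0, 0], [0.28, 0.18, 0, 0]]
[[0.22, 0.25, 0, 0], [0.15, 0.29, 0, 0], [0.07, 0.32, 0, 0], [-0.01, 0.33, 0, 0], [-0.09, 0.31, 0, 0]]
end phase 12.978999999999985
```

>>> carry_out(
  series=[
    [-0.06,-0.33,0,0],
    [0.02,-0.34,0,0],
    [0.1,-0.31,0,0],
    [0.18,-0.28,0,0],
    [0.24,-0.22,0,0],
  ],
)

```text
t: 12.3
eef_pos: [486.3, 84.9, 227.8]
tcp_rot: [-3.14, -0.002, 0.401]
ft_force: [7.9, 13.5, -6.0]
opening: 0.333
grip_force: 30.0
```

>>> carry_out(
  series=[
    [0.29,-0.16,0,0],
    [0.32,-0.08,0,0],
    [0.33,0.01,0,0],
    [0.32,0.08,0,0],
    [0.28,0.17,0,0],
  ],
)

```text
t: 12.8
eef_pos: [562.7, 86.0, 227.8]
tcp_rot: [-3.14, 0.002, 0.401]
ft_force: [-4.7, 4.2, 3.0]
opening: 0.33
grip_force: 30.0
```

>>> carry_out(
  series=[
    [0.24,0.23,0,0],
    [0.17,0.28,0,0],
    [0.09,0.31,0,0],
    [0.01,0.33,0,0],
    [-0.07,0.32,0,0],
  ],
)

```text
t: 13.3
eef_pos: [585.3, 160.5, 227.8]
tcp_rot: [3.141, 0.0, 0.402]
ft_force: [-5.3, -2.2, 2.9]
opening: 0.334
grip_force: 30.0
```

>>> carry_out(
  series=[
    [-0.15,0.3,0,0],
    [-0.22,0.24,0,0],
    [-0.27,0.19,0,0],
    [-0.31,0.1,0,0],
    [-0.33,0.03,0,0],
  ],
)

```text
t: 13.8
eef_pos: [520.5, 203.4, 227.8]
tcp_rot: [-3.141, -0.001, 0.402]
ft_force: [1.6, -4.8, -0.2]
opening: 0.332
grip_force: 30.0
```

>>> carry_out(
  series=[
    [-0.33,-0.05,0,0],
    [-0.29,-0.14,0,0],
    [-0.26,-0.21,0,0],
    [-0.2,-0.26,0,0],
    [-0.12,-0.31,0,0],
  ],
)

```text
t: 14.3
eef_pos: [460.6, 153.7, 227.8]
tcp_rot: [3.141, -0.001, 0.403]
ft_force: [7.9, -0.9, -5.4]
opening: 0.335
grip_force: 30.0
```

>>> carry_out(
  series=[
    [-0.04,-0.32,0,0],
    [0.04,-0.33,0,0],
    [0.12,-0.31,0,0],
    [0.2,-0.26,0,0],
    [0.25,-0.21,0,0],
  ],
)

```text
t: 14.8
eef_pos: [490.4, 82.2, 227.8]
tcp_rot: [-3.14, -0.002, 0.401]
ft_force: [7.7, 15.3, -6.6]
opening: 0.333
grip_force: 30.0
```

```bash
python3 -c "
from m import *
mark('s')"
```

```text
t 14.8 [(0.421, 10, 104, 97, 110, [165, 132, 64]), (-1.492, 59, 95, 63, 128, [255, 243, 19])] arm ang -2.112 r 64.8 F [ 7.7 15.3 -6.6]
```

```bash
cat >> fit.py <<'E'
E
sed -i 's/^if __name__/add([(2.6,.2),(2.54,2.8)],12.809);R.append((0,.05))\n&/' fit.py; python3 fit.py; python3 circ.py 4.156 2.6:2 2.55:63
```

```text
d,tau [0.95988358 0.66590282] res [ 0.022 -0.026 -0.006  0.01 ] [(np.float64(3.182), np.float64(1.331)), (np.float64(5.204), np.float64(1.395)), (np.float64(8.15), np.float64(1.525)), (np.float64(12.819), np.float64(1.578))] now (np.float64(12.893), np.float64(1.394))
[[0.31, -0.14, 0, 0], [0.33, -0.06, 0, 0], [0.33, 0.03, 0, 0], [0.31, 0.12, 0, 0], [0.27, 0.18, 0, 0]]
[[0.22, 0.25, 0, 0], [0.15, 0.3, 0, 0], [0.06, 0.32, 0, 0], [-0.01, 0.33, 0, 0], [-0.1, 0.32, 0, 0]]
[[-0.18, 0.28, 0, 0], [-0.24, 0.23, 0, 0], [-0.29, 0.15, 0, 0], [-0.32, 0.08, 0, 0], [-0.33, 0.0, 0, 0]]
[[-0.32, -0.08, 0, 0], [-0.29, -0.17, 0, 0], [-0.23, -0.23, 0, 0], [-0.17, -0.28, 0, 0], [-0.1, -0.32, 0, 0]]
[[-0.01, -0.33, 0, 0], [0.08, -0.32, 0, 0], [0.15, -0.3, 0, 0], [0.22, -0.24, 0, 0], [0.28, -0.18, 0, 0]]
[[0.31, -0.11, 0, 0], [0.33, -0.02, 0, 0], [0.32, 0.06, 0, 0], [0.3, 0.14, 0, 0], [0.26, 0.21, 0, 0]]
[[0.19, 0.27, 0, 0], [0.12, 0.3, 0, 0], [0.04, 0.33, 0, 0], [-0.05, 0.33, 0, 0], [-0.13, 0.31, 0, 0]]
[[-0.2, 0.26, 0, 0], [-0.26, 0.2, 0, 0], [-0.3, 0.13, 0, 0], [-0.33, 0.05, 0, 0], [-0.33, -0.03, 0, 0]]
[[-0.31, -0.12, 0, 0], [-0.27, -0.19, 0, 0], [-0.21, -0.25, 0, 0], [-0.15, -0.29, 0, 0], [-0.06, -0.33, 0, 0]]
[[0.02, -0.33, 0, 0], [0.1, -0.31, 0, 0], [0.18, -0.28, 0, 0], [0.24, -0.23, 0, 0], [0.3, -0.15, 0, 0]]
[[0.32, -0.08, 0, 0], [0.33, 0.01, 0, 0], [0.32, 0.09, 0, 0], [0.28, 0.16, 0, 0], [0.23, 0.24, 0, 0]]
[[0.17, 0.28, 0, 0], [0.09, 0.32, 0, 0], [0.01, 0.33, 0, 0], [-0.08, 0.32, 0, 0], [-0.15, 0.3, 0, 0]]
[[-0.23, 0.24, 0, 0], [-0.27, 0.18, 0, 0], [-0.32, 0.1, 0, 0], [-0.33, 0.02, 0, 0], [-0.32, -0.06, 0, 0]]
end phase 20.741000000000003
```

>>> carry_out(
  series=[
    [0.31,-0.13,0,0],
    [0.33,-0.06,0,0],
    [0.33,0.03,0,0],
    [0.31,0.12,0,0],
    [0.27,0.18,0,0],
  ],
)

```text
t: 15.35
eef_pos: [567.3, 89.7, 227.7]
tcp_rot: [-3.14, 0.001, 0.401]
ft_force: [-8.2, 7.2, 4.8]
opening: 0.334
grip_force: 30.0
```

>>> carry_out(
  series=[
    [0.22,0.25,0,0],
    [0.15,0.3,0,0],
    [0.06,0.32,0,0],
    [-0.01,0.33,0,0],
    [-0.1,0.32,0,0],
  ],
)

```text
t: 15.85
eef_pos: [583.1, 165.9, 227.7]
tcp_rot: [3.141, 0.001, 0.402]
ft_force: [-8.7, -4.9, 5.3]
opening: 0.332
grip_force: 30.0
```

>>> carry_out(
  series=[
    [-0.18,0.28,0,0],
    [-0.24,0.23,0,0],
    [-0.29,0.15,0,0],
    [-0.32,0.08,0,0],
    [-0.33,0,0,0],
  ],
)

```text
t: 16.35
eef_pos: [514.7, 203.0, 227.7]
tcp_rot: [3.141, -0.001, 0.402]
ft_force: [2.4, -7.3, 0.5]
opening: 0.332
grip_force: 30.0
```

>>> carry_out(
  series=[
    [-0.32,-0.08,0,0],
    [-0.29,-0.17,0,0],
    [-0.23,-0.23,0,0],
    [-0.17,-0.28,0,0],
    [-0.1,-0.32,0,0],
  ],
)

```text
t: 16.85
eef_pos: [459.4, 148.0, 227.8]
tcp_rot: [-3.142, -0.001, 0.402]
ft_force: [9.2, -0.7, -6.6]
opening: 0.332
grip_force: 30.0
```

>>> carry_out(
  series=[
    [-0.01,-0.33,0,0],
    [0.08,-0.32,0,0],
    [0.15,-0.3,0,0],
    [0.22,-0.24,0,0],
    [0.28,-0.18,0,0],
  ],
)

```text
t: 17.35
eef_pos: [496.5, 79.2, 227.8]
tcp_rot: [-3.141, -0.0, 0.401]
ft_force: [2.5, 11.0, -4.0]
opening: 0.331
grip_force: 30.0
```

>>> carry_out(
  series=[
    [0.31,-0.11,0,0],
    [0.33,-0.02,0,0],
    [0.32,0.06,0,0],
    [0.3,0.14,0,0],
    [0.26,0.21,0,0],
  ],
)

```text
t: 17.85
eef_pos: [572.2, 94.3, 227.7]
tcp_rot: [-3.139, 0.002, 0.401]
ft_force: [-10.4, 9.0, 5.2]
opening: 0.332
grip_force: 30.0
```

>>> carry_out(
  series=[
    [0.19,0.27,0,0],
    [0.12,0.3,0,0],
    [0.04,0.33,0,0],
    [-0.05,0.33,0,0],
    [-0.13,0.31,0,0],
  ],
)

```text
t: 18.35
eef_pos: [580.6, 170.8, 227.7]
tcp_rot: [3.141, 0.001, 0.402]
ft_force: [-7.1, -5.1, 4.2]
opening: 0.334
grip_force: 30.0
```

>>> carry_out(
  series=[
    [-0.2,0.26,0,0],
    [-0.26,0.2,0,0],
    [-0.3,0.13,0,0],
    [-0.33,0.05,0,0],
    [-0.33,-0.03,0,0],
  ],
)

```text
t: 18.85
eef_pos: [508.5, 201.7, 227.8]
tcp_rot: [-3.142, -0.001, 0.402]
ft_force: [2.8, -6.9, 0.5]
opening: 0.331
grip_force: 30.0
```

>>> carry_out(
  series=[
    [-0.31,-0.12,0,0],
    [-0.27,-0.19,0,0],
    [-0.21,-0.25,0,0],
    [-0.15,-0.29,0,0],
    [-0.06,-0.33,0,0],
  ],
)

```text
t: 19.35
eef_pos: [458.8, 141.7, 227.8]
tcp_rot: [-3.142, -0.001, 0.402]
ft_force: [7.3, 0.9, -5.2]
opening: 0.327
grip_force: 30.0
```

>>> carry_out(
  series=[
    [0.02,-0.33,0,0],
    [0.1,-0.31,0,0],
    [0.18,-0.28,0,0],
    [0.24,-0.23,0,0],
    [0.3,-0.15,0,0],
  ],
)

```text
t: 19.85
eef_pos: [501.8, 76.9, 227.7]
tcp_rot: [-3.14, -0.001, 0.401]
ft_force: [3.7, 12.7, -2.8]
opening: 0.328
grip_force: 30.0
```

>>> carry_out(
  series=[
    [0.32,-0.08,0,0],
    [0.33,0.01,0,0],
    [0.32,0.09,0,0],
    [0.28,0.16,0,0],
    [0.23,0.24,0,0],
  ],
)

```text
t: 20.35
eef_pos: [575.3, 98.3, 227.7]
tcp_rot: [-3.14, 0.001, 0.401]
ft_force: [-6.8, 4.3, 4.2]
opening: 0.33
grip_force: 30.0
```

>>> carry_out(
  series=[
    [0.17,0.28,0,0],
    [0.09,0.32,0,0],
    [0.01,0.33,0,0],
    [-0.08,0.32,0,0],
    [-0.15,0.3,0,0],
  ],
)

```text
t: 20.85
eef_pos: [577.1, 176.4, 227.7]
tcp_rot: [3.141, 0.001, 0.402]
ft_force: [-7.9, -8.0, 5.1]
opening: 0.33
grip_force: 30.0
```

>>> carry_out(
  series=[
    [-0.23,0.24,0,0],
    [-0.27,0.18,0,0],
    [-0.32,0.1,0,0],
    [-0.33,0.02,0,0],
    [-0.32,-0.06,0,0],
  ],
)

```text
t: 21.35
eef_pos: [503.2, 200.3, 227.8]
tcp_rot: [3.141, -0.001, 0.402]
ft_force: [4.3, -9.4, -1.2]
opening: 0.333
grip_force: 30.0
```

```bash
python3 -c "
from m import *
mark('u')"
```

```text
t 21.35 [(2.555, 54, 93, 63, 123, [255, 226, 38])] arm ang 1.889 r 65.8 F [ 4.3 -9.4 -1.2]
```

```bash
sed -i 's/^if __name__/add([(2.6,.2),(2.55,6.3)],23.14);R.append((0,.05))\n&/' fit.py
python3 - <<'E'
from fit import *
p,now=fit()
for n in range(10,20):
  for v in(2.4,2.5):
   for st in ([1.8,1.2,.6],[2,1.5,1,.5],[1.6,.8]):
    f=lambda q:sim([(v,.1*n)]+[(s,.1) for s in st]+[(0,1.5)],*q,w=now[1],th=now[0]-1.735-8*3.14159265)[-1]
    a=f(p)[0]
    if -.11<a<-.06:print(n,v,st,f(p),f((p[0],p[1]+.1)),f((p[0]+.03,p[1])))
E
```

```text
d,tau [0.95712592 0.67554253] res [ 0.015 -0.028 -0.004  0.019 -0.004] [(np.float64(3.175), np.float64(1.334)), (np.float64(5.202), np.float64(1.397)), (np.float64(8.152), np.float64(1.527)), (np.float64(12.828), np.float64(1.58)), (np.float64(23.136), np.float64(1.593))] now (np.float64(23.211), np.float64(1.411))
19 2.5 [2, 1.5, 1, 0.5] (np.float64(-0.098), 0) (np.float64(-0.046), 0) (np.float64(-0.161), 0)
```

```bash
python3 circ.py 1.891 2.5:19 2:1 1.5:1 1:1 .5:1
```

```text
[[-0.29, -0.14, 0, 0], [-0.25, -0.21, 0, 0], [-0.19, -0.26, 0, 0], [-0.12, -0.3, 0, 0], [-0.04, -0.32, 0, 0]]
[[0.04, -0.32, 0, 0], [0.12, -0.31, 0, 0], [0.19, -0.26, 0, 0], [0.25, -0.21, 0, 0], [0.29, -0.14, 0, 0]]
[[0.32, -0.06, 0, 0], [0.32, 0.02, 0, 0], [0.31, 0.09, 0, 0], [0.28, 0.17, 0, 0], [0.22, 0.24, 0, 0]]
[[0.16, 0.28, 0, 0], [0.09, 0.31, 0, 0], [0.0, 0.33, 0, 0], [-0.07, 0.31, 0, 0], [-0.12, 0.23, 0, 0]]
[[-0.11, 0.16, 0, 0], [-0.09, 0.1, 0, 0], [-0.05, 0.04, 0, 0]]
end phase 7.141
```

>>> carry_out(
  series=[
    [-0.29,-0.14,0,0],
    [-0.25,-0.21,0,0],
    [-0.19,-0.26,0,0],
    [-0.12,-0.3,0,0],
    [-0.04,-0.32,0,0],
  ],
)

```text
t: 21.9
eef_pos: [458.8, 137.5, 227.8]
tcp_rot: [-3.141, 0.0, 0.402]
ft_force: [4.5, 1.0, -4.2]
opening: 0.331
grip_force: 30.0
```

>>> carry_out(
  series=[
    [0.04,-0.32,0,0],
    [0.12,-0.31,0,0],
    [0.19,-0.26,0,0],
    [0.25,-0.21,0,0],
    [0.29,-0.14,0,0],
  ],
)

```text
t: 22.4
eef_pos: [505.2, 75.7, 227.7]
tcp_rot: [-3.14, -0.001, 0.401]
ft_force: [4.0, 16.9, -4.2]
opening: 0.334
grip_force: 30.0
```

>>> carry_out(
  series=[
    [0.32,-0.06,0,0],
    [0.32,0.02,0,0],
    [0.31,0.09,0,0],
    [0.28,0.17,0,0],
    [0.22,0.24,0,0],
  ],
)

```text
t: 22.9
eef_pos: [576.5, 99.7, 227.7]
tcp_rot: [-3.139, 0.002, 0.401]
ft_force: [-10.7, 6.0, 5.8]
opening: 0.333
grip_force: 30.0
```

>>> carry_out(
  series=[
    [0.16,0.28,0,0],
    [0.09,0.31,0,0],
    [0,0.33,0,0],
    [-0.07,0.31,0,0],
    [-0.12,0.23,0,0],
  ],
)

```text
t: 23.4
eef_pos: [579.7, 172.1, 227.7]
tcp_rot: [3.141, 0.001, 0.402]
ft_force: [-3.7, -2.1, 3.0]
opening: 0.333
grip_force: 30.0
```

>>> carry_out(
  series=[
    [-0.11,0.16,0,0],
    [-0.09,0.1,0,0],
    [-0.05,0.04,0,0],
    [0,0,0,0],
    [0,0,0,0],
  ],
)

```text
t: 23.9
eef_pos: [567.4, 186.9, 227.8]
tcp_rot: [3.141, 0.0, 0.402]
ft_force: [-3.4, -1.9, 1.6]
opening: 0.333
grip_force: 30.0
```

>>> carry_out(
  series=[
    [0,0,0,0],
    [0,0,0,0],
    [0,0,0,0],
    [0,0,0,0],
    [0,0,0,0],
  ],
)

```text
t: 24.4
eef_pos: [567.3, 187.0, 227.8]
tcp_rot: [3.141, 0.0, 0.402]
ft_force: [-2.6, -3.1, 1.5]
opening: 0.331
grip_force: 30.0
```

```bash
python3 -c "
from m import *
mark('v');mark()
a=cv2.imread('pics/v_side.png')[130:270,210:350]
cv2.imwrite('pics/v.png',cv2.resize(a,(560,560),interpolation=cv2.INTER_CUBIC))"
```

```text
t 24.4 [(0.212, 40, 93, 65, 120, [255, 249, 14])] arm ang 0.848 r 65.7 F [-2.6 -3.1  1.5]
t 24.45 [(0.22, 40, 93, 65, 120, [255, 249, 12])] arm ang 0.848 r 65.7 F [-3.1 -3.6  1.9]
```

View pics/v.png

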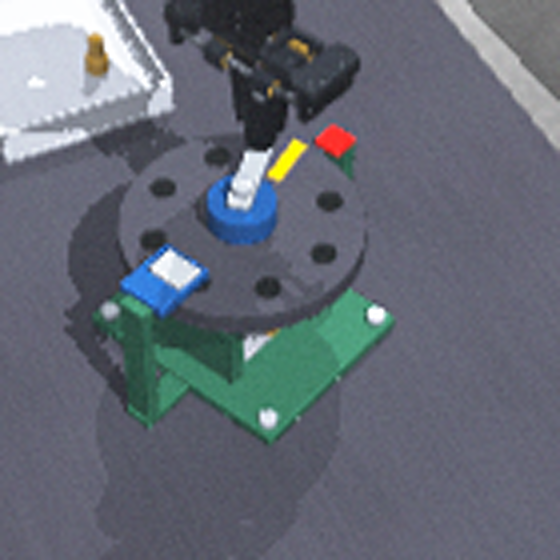

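Mark stopped at +0.215 rad (24 mm past pointer). I refit with speed-dependent drag and go round once more, stopping short first.

```bash
cat > sim3.py <<'E'
import numpy as np
from scipy.optimize import least_squares
from fit import R,M
def sim(rows,p,w=0,th=0):
    d,tau,b=p;out=[]
    for v,T in rows:
        for _ in range(int(round(T*1000))):
            a=(v-w-d-b*w)/tau if w>0 else max(0,(v-d)/tau)
            w=max(0,w+a*.001);th+=w*.001
        out.append((round(th,3),round(w,3)))
    return out
R=R+[(2.5,1.9),(2,.1),(1.5,.1),(1,.1),(.5,.1),(0,1)];M={**M,len(R)-1:27.083}
def fit():
    f=lambda p:[sim(R,p)[i][0]-m for i,m in M.items()]
    s=least_squares(f,[.7,.8,.15],diff_step=.02);print(s.x,s.fun.round(3));return s.x
E
python3 - <<'E'
from sim3 import *
p=fit()
up=[(v,.1) for v in(.4,.8,1.2,1.6,2.0,2.3)]
for n in range(22,42):
    r=sim(up+[(2.4,.1*n)]+[(2,.1),(1.5,.1),(1,.1),(.5,.1),(0,1)],p,th=.217-6.2832)
    if -1.1<r[-1][0]<-.3:print(n,r[-1])
E
```

```text
[0.5644231  0.97222211 0.25368222] [-0.065 -0.023  0.033  0.058 -0.001 -0.022]
33 (np.float64(-1.033), 0)
34 (np.float64(-0.887), 0)
35 (np.float64(-0.741), 0)
36 (np.float64(-0.594), 0)
37 (np.float64(-0.448), 0)
38 (np.float64(-0.302), 0)
```

```bash
python3 circ.py .855 .4:1 .8:1 1.2:1 1.6:1 2:1 2.3:1 2.4:35 2:1 1.5:1 1:1 .5:1
```

```text
[[-0.04, 0.03, 0, 0], [-0.08, 0.07, 0, 0], [-0.14, 0.07, 0, 0], [-0.19, 0.08, 0, 0], [-0.25, 0.06, 0, 0]]
[[-0.3, 0.0, 0, 0], [-0.3, -0.07, 0, 0], [-0.28, -0.14, 0, 0], [-0.24, -0.21, 0, 0], [-0.18, -0.25, 0, 0]]
[[-0.11, -0.29, 0, 0], [-0.04, -0.31, 0, 0], [0.03, -0.31, 0, 0], [0.1, -0.29, 0, 0], [0.18, -0.26, 0, 0]]
[[0.22, -0.21, 0, 0], [0.28, -0.15, 0, 0], [0.3, -0.09, 0, 0], [0.31, -0.01, 0, 0], [0.3, 0.07, 0, 0]]
[[0.28, 0.14, 0, 0], [0.24, 0.2, 0, 0], [0.19, 0.25, 0, 0], [0.12, 0.28, 0, 0], [0.05, 0.31, 0, 0]]
[[-0.03, 0.31, 0, 0], [-0.1, 0.29, 0, 0], [-0.16, 0.27, 0, 0], [-0.23, 0.21, 0, 0], [-0.27, 0.16, 0, 0]]
[[-0.29, 0.09, 0, 0], [-0.32, 0.02, 0, 0], [-0.3, -0.06, 0, 0], [-0.28, -0.13, 0, 0], [-0.25, -0.2, 0, 0]]
[[-0.19, -0.24, 0, 0], [-0.13, -0.29, 0, 0], [-0.05, -0.3, 0, 0], [0.02, -0.31, 0, 0], [0.09, -0.3, 0, 0]]
[[0.16, -0.27, 0, 0], [0.18, -0.19, 0, 0], [0.16, -0.11, 0, 0], [0.11, -0.07, 0, 0], [0.06, -0.02, 0, 0]]
end phase 10.585000000000006
```

>>> carry_out(
  series=[
    [-0.04,0.03,0,0],
    [-0.08,0.07,0,0],
    [-0.14,0.07,0,0],
    [-0.19,0.08,0,0],
    [-0.25,0.06,0,0],
  ],
)

```text
t: 25.0
eef_pos: [531.8, 203.1, 227.8]
tcp_rot: [3.141, -0.001, 0.402]
ft_force: [0.7, -7.6, 1.6]
opening: 0.329
grip_force: 30.0
```

>>> carry_out(
  series=[
    [-0.3,0,0,0],
    [-0.3,-0.07,0,0],
    [-0.28,-0.14,0,0],
    [-0.24,-0.21,0,0],
    [-0.18,-0.25,0,0],
  ],
)

```text
t: 25.5
eef_pos: [466.5, 169.4, 227.8]
tcp_rot: [3.141, -0.002, 0.403]
ft_force: [9.9, -3.6, -7.4]
opening: 0.334
grip_force: 30.0
```

>>> carry_out(
  series=[
    [-0.11,-0.29,0,0],
    [-0.04,-0.31,0,0],
    [0.03,-0.31,0,0],
    [0.1,-0.29,0,0],
    [0.18,-0.26,0,0],
  ],
)

```text
t: 26.0
eef_pos: [474.6, 95.8, 227.8]
tcp_rot: [-3.141, 0.0, 0.402]
ft_force: [3.7, 5.1, -4.4]
opening: 0.334
grip_force: 30.0
```

>>> carry_out(
  series=[
    [0.22,-0.21,0,0],
    [0.28,-0.15,0,0],
    [0.3,-0.09,0,0],
    [0.31,-0.01,0,0],
    [0.3,0.07,0,0],
  ],
)

```text
t: 26.5
eef_pos: [546.6, 77.2, 227.7]
tcp_rot: [-3.14, 0.0, 0.401]
ft_force: [-6.0, 12.2, 3.8]
opening: 0.328
grip_force: 30.0
```

>>> carry_out(
  series=[
    [0.28,0.14,0,0],
    [0.24,0.2,0,0],
    [0.19,0.25,0,0],
    [0.12,0.28,0,0],
    [0.05,0.31,0,0],
  ],
)

```text
t: 27.0
eef_pos: [589.3, 136.2, 227.7]
tcp_rot: [-3.14, 0.004, 0.402]
ft_force: [-14.9, 0.3, 7.0]
opening: 0.336
grip_force: 30.0
```

>>> carry_out(
  series=[
    [-0.03,0.31,0,0],
    [-0.1,0.29,0,0],
    [-0.16,0.27,0,0],
    [-0.23,0.21,0,0],
    [-0.27,0.16,0,0],
  ],
)

```text
t: 27.5
eef_pos: [550.4, 198.0, 227.7]
tcp_rot: [3.141, -0.0, 0.402]
ft_force: [-1.9, -5.6, 2.5]
opening: 0.332
grip_force: 30.0
```

>>> carry_out(
  series=[
    [-0.29,0.09,0,0],
    [-0.32,0.02,0,0],
    [-0.3,-0.06,0,0],
    [-0.28,-0.13,0,0],
    [-0.25,-0.2,0,0],
  ],
)

```text
t: 28.0
eef_pos: [477.2, 183.9, 227.7]
tcp_rot: [-3.141, -0.001, 0.402]
ft_force: [5.3, -4.3, -2.5]
opening: 0.334
grip_force: 30.0
```

>>> carry_out(
  series=[
    [-0.19,-0.24,0,0],
    [-0.13,-0.29,0,0],
    [-0.05,-0.3,0,0],
    [0.02,-0.31,0,0],
    [0.09,-0.3,0,0],
  ],
)

```text
t: 28.5
eef_pos: [465.0, 110.4, 227.8]
tcp_rot: [-3.141, -0.0, 0.401]
ft_force: [7.2, 3.4, -5.2]
opening: 0.333
grip_force: 30.0
```

>>> carry_out(
  series=[
    [0.16,-0.27,0,0],
    [0.18,-0.19,0,0],
    [0.16,-0.11,0,0],
    [0.11,-0.07,0,0],
    [0.06,-0.02,0,0],
  ],
)

```text
t: 29.0
eef_pos: [499.5, 78.2, 227.8]
tcp_rot: [3.141, 0.0, 0.402]
ft_force: [0.2, 0.1, 1.0]
opening: 0.327
grip_force: 30.0
```

>>> carry_out(
  series=[
    [0,0,0,0],
    [0,0,0,0],
    [0,0,0,0],
    [0,0,0,0],
    [0,0,0,0],
  ],
)

```text
t: 29.5
eef_pos: [498.4, 78.7, 227.8]
tcp_rot: [3.141, 0.001, 0.402]
ft_force: [-0.2, -2.2, -0.3]
opening: 0.332
grip_force: 30.0
```

```bash
python3 -c "
from m import *
mark('y');mark()"
```

```text
t 29.5 [(0.293, 11, 106, 94, 114, [167, 134, 65]), (-0.583, 35, 99, 74, 119, [255, 246, 20])] arm ang -1.976 r 64.3 F [-0.2 -2.2 -0.3]
t 29.55 [(0.329, 8, 109, 103, 114, [169, 136, 62]), (-0.557, 32, 100, 75, 119, [255, 247, 11])] arm ang -1.975 r 64.3 F [-0.9 -2.6 -0.5]
```

```bash
python3 -c "
from m import *
for i in range(5):mark()"
```

```text
t 29.6 [(0.282, 11, 106, 94, 114, [166, 132, 62]), (-0.544, 31, 100, 75, 119, [255, 247, 20])] arm ang -1.975 r 64.3 F [-1.  -2.9 -0.4]
t 29.65 [(0.315, 10, 108, 101, 114, [168, 133, 61]), (-0.532, 31, 103, 79, 121, [255, 245, 29])] arm ang -1.974 r 64.3 F [-1.8 -3.3  0.2]
t 29.7 [(0.279, 11, 106, 94, 114, [164, 129, 60]), (-0.525, 30, 103, 79, 121, [255, 244, 27])] arm ang -1.974 r 64.3 F [-1.2 -2.8  0.6]
t 29.75 [(0.311, 8, 107, 101, 114, [166, 131, 61]), (-0.512, 27, 104, 81, 119, [255, 236, 25])] arm ang -1.974 r 64.3 F [-0.9 -2.8 -0. ]
t 29.8 [(0.282, 12, 106, 94, 114, [165, 131, 62]), (-0.503, 26, 104, 81, 119, [254, 241, 24])] arm ang -1.973 r 64.3 F [-1.2 -2.   0.5]
```

>>> carry_out(
  series=[
    [0,0,0,0],
    [0,0,0,0],
    [0,0,0,0],
    [0,0,0,0],
    [0,0,0,0],
  ],
)

```text
t: 30.35
eef_pos: [498.7, 78.6, 227.8]
tcp_rot: [3.141, 0.0, 0.402]
ft_force: [-0.8, -3.1, 1.3]
opening: 0.333
grip_force: 30.0
```

```bash
python3 -c "
from m import *
mark();mark('z')"
```

```text
t 30.35 [(0.305, 9, 107, 99, 114, [169, 137, 66]), (-0.5, 25, 104, 81, 119, [255, 240, 26])] arm ang -1.972 r 64.3 F [-0.8 -3.1  1.3]
t 30.4 [(0.291, 12, 106, 94, 114, [161, 128, 62]), (-0.503, 26, 104, 81, 119, [251, 234, 28])] arm ang -1.972 r 64.3 F [-1.9 -4.1 -0.1]
```

>>> carry_out(
  series=[
    [0,0,0,0],
    [0,0,0,0],
    [0,0,0,0],
    [0,0,0,0],
    [0,0,0,0],
  ],
)

```text
t: 30.95
eef_pos: [498.7, 78.6, 227.8]
tcp_rot: [3.141, 0.0, 0.402]
ft_force: [-1.1, -4.9, 1.6]
opening: 0.334
grip_force: 30.0
```

```bash
python3 -c "
from m import *
mark();mark('z2')"
```

```text
t 30.95 [(0.289, 11, 106, 94, 114, [166, 135, 65]), (-0.5, 25, 104, 81, 119, [255, 239, 21])] arm ang -1.972 r 64.3 F [-1.1 -4.9  1.6]
t 31.0 [(0.29, 10, 106, 94, 114, [168, 135, 64]), (-0.5, 25, 104, 81, 119, [255, 240, 27])] arm ang -1.972 r 64.2 F [-2.2 -5.   0.8]
```

```bash
cat > j.py <<'E'
from sim3 import sim,R,M
from scipy.optimize import least_squares
import numpy as np
M[max(M)]=27.09
U=[(v,.1) for v in(.4,.8,1.2,1.6,2.0,2.3)]+[(2.4,3.5),(2,.1),(1.5,.1),(1,.1),(.5,.1),(0,.5),(0,.1),(0,.1),(0,.9)]
MU={11:-.583,12:-.544,13:-.522,14:-.5}
def f(p):
    a=sim(R,p);b=sim(U,p,th=.225-6.2832)
    return [a[i][0]-m for i,m in M.items()]+[b[i][0]-m for i,m in MU.items()]
s=least_squares(f,[.7,.9,.15],diff_step=.02);p=s.x
print(p,s.fun.round(3))
for v in (1.5,2,2.4):
  for n in (2,3,4,5,6,8):
    seq=[(v/2,.1)]+[(v,.1)]*n+[(v/2,.1)]
    print(v,n,sim(seq+[(0,1.5)],p)[-1],sim(seq+[(0,1.5)],[.9,.75,.03])[-1])
E
python3 j.py
```

```text
[0.24780131 1.12048278 0.47122889] [-0.029  0.042  0.1    0.091 -0.078  0.024 -0.082 -0.075 -0.059  0.037]
1.5 2 (np.float64(0.124), 0) (0.031, 0)
1.5 3 (np.float64(0.19), 0) (0.058, 0)
1.5 4 (np.float64(0.26), 0) (0.09, 0)
1.5 5 (np.float64(0.333), 0) (0.126, 0)
1.5 6 (np.float64(0.409), 0) (0.166, 0)
1.5 8 (np.float64(0.565), 0) (0.253, 0)
2 2 (np.float64(0.197), 0) (0.076, 0)
2 3 (np.float64(0.295), 0) (0.134, 0)
2 4 (np.float64(0.398), 0) (0.201, 0)
2 5 (np.float64(0.504), 0) (0.275, 0)
2 6 (np.float64(0.613), 0) (0.354, 0)
2 8 (np.float64(0.836), 0) (0.526, 0)
2.4 2 (np.float64(0.26), 0) (0.126, 0)
2.4 3 (np.float64(0.383), 0) (0.213, 0)
2.4 4 (np.float64(0.513), 0) (0.311, 0)
2.4 5 (np.float64(0.646), 0) (0.419, 0)
2.4 6 (np.float64(0.781), 0) (0.532, 0)
2.4 8 (np.float64(1.058), 0) (0.775, 0)
```

```bash
python3 circ.py -1.975 1:1 2:4 1:1
```

```text
[[0.12, -0.05, 0, 0], [0.26, -0.05, 0, 0], [0.26, 0.0, 0, 0], [0.25, 0.05, 0, 0], [0.24, 0.1, 0, 0]]
[[0.11, 0.07, 0, 0]]
end phase -0.9750000000000002
```

>>> carry_out(
  series=[
    [0.12,-0.05,0,0],
    [0.26,-0.05,0,0],
    [0.26,0,0,0],
    [0.25,0.05,0,0],
    [0.24,0.1,0,0],
  ],
)

```text
t: 31.55
eef_pos: [556.3, 81.9, 227.7]
tcp_rot: [-3.141, -0.0, 0.401]
ft_force: [-5.4, 5.4, 2.6]
opening: 0.333
grip_force: 30.0
```

>>> carry_out(
  series=[
    [0.11,0.07,0,0],
    [0,0,0,0],
    [0,0,0,0],
    [0,0,0,0],
    [0,0,0,0],
  ],
)

```text
t: 32.05
eef_pos: [560.4, 84.6, 227.8]
tcp_rot: [3.142, 0.0, 0.402]
ft_force: [0.0, 1.8, 0.6]
opening: 0.332
grip_force: 30.0
```

>>> carry_out(
  series=[
    [0,0,0,0],
    [0,0,0,0],
    [0,0,0,0],
    [0,0,0,0],
    [0,0,0,0],
  ],
)

```text
t: 32.55
eef_pos: [560.7, 84.7, 227.8]
tcp_rot: [-3.142, 0.0, 0.402]
ft_force: [-2.1, 1.9, 0.3]
opening: 0.331
grip_force: 30.0
```

```bash
python3 -c "
from m import *
mark();mark('k')"; python3 circ.py -.975 1:1 2:3 1:1
```

```text
t 32.55 [] arm ang -0.963 r 64.6 F [-2.1  1.9  0.3]
t 32.6 [] arm ang -0.963 r 64.6 F [-1.2  2.9  0. ]
[[0.1, 0.08, 0, 0], [0.19, 0.18, 0, 0], [0.14, 0.22, 0, 0], [0.09, 0.24, 0, 0], [0.03, 0.13, 0, 0]]
end phase -0.17500000000000002
```

```bash
python3 -c "
from m import *
mark('k','wrist');mark('k','top')
a=cv2.imread('pics/k_wrist.png');b=cv2.imread('pics/k_side.png')[130:270,210:350]
cv2.imwrite('pics/k.png',np.hstack([cv2.resize(a,(500,375)),cv2.resize(b,(300,300),interpolation=2) if 0 else cv2.copyMakeBorder(cv2.resize(b,(300,300)),0,75,0,0,0)]))"
```

```text
t 32.65 [(-0.278, 1470, 94, 64, 121, [255, 254, 0]), (-2.999, 249, 60, 35, 83, [130, 103, 47]), (2.583, 9, 120, 118, 121, [103, 81, 36]), (2.663, 22, 115, 111, 118, [111, 87, 38]), (2.748, 5, 111, 110, 112, [110, 86, 39]), (2.819, 5, 108, 107, 109, [104, 81, 34]), (2.892, 19, 106, 104, 108, [125, 97, 42]), (2.993, 21, 104, 102, 106, [108, 85, 37]), (3.065, 8, 103, 102, 104, [105, 82, 36]), (3.14, 19, 103, 102, 104, [127, 101, 42]), (-3.031, 19, 104, 102, 105, [122, 95, 40]), (-2.954, 7, 105, 104, 106, [109, 82, 37]), (-2.921, 5, 107, 106, 107, [98, 77, 35]), (-2.801, 24, 111, 107, 114, [109, 85, 36]), (-2.709, 4, 115, 113, 115, [118, 93, 37]), (-2.681, 5, 116, 115, 117, [106, 83, 36]), (-2.644, 8, 119, 117, 120, [110, 84, 37])] arm ang -0.963 r 64.6 F [-2.1  2.8  0.3]
t 32.7 [] arm ang -0.963 r 64.6 F [-2.4  2.9 -0.5]
```

View pics/k.png

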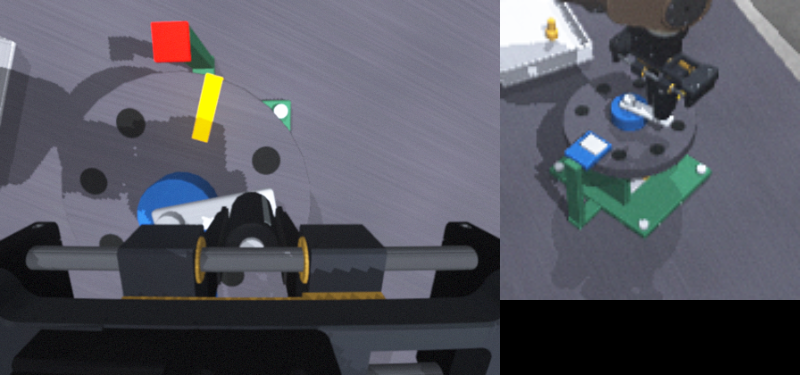

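Wrist view clearly shows the mark at (207,108) of that panel, short of the pointer. I check the pointer direction in the same image.

```bash
python3 - <<'E'
from m import *
im=cv2.imread('pics/k_wrist.png')[:,:,::-1].copy();cal=env.calibration("wrist")
hsv=cv2.cvtColor(im,cv2.COLOR_RGB2HSV)
def ang(m,z):
    n,L,st,ce=cv2.connectedComponentsWithStats(m);i=1+st[1:,4].argmax();p=w("wrist",ce[i],z,cal);a=p[:2]-S
    print(p,np.hypot(*a),np.arctan2(a[1],a[0]))
ang(cv2.inRange(hsv,(0,150,120),(8,255,255)),162)
ang(cv2.inRange(hsv,(25,200,150),(35,255,255)),160)
E
python3 circ.py -.975 1:1 2.1:4 1.1:1
```

```text
[654.54636676 195.62825941 162.        ] 142.96405145386655 0.4164266909883774
[617.63323597 150.87600215 160.        ] 94.73994936279057 0.13846194165399162
[[0.1, 0.08, 0, 0], [0.19, 0.19, 0, 0], [0.15, 0.23, 0, 0], [0.09, 0.26, 0, 0], [0.04, 0.27, 0, 0]]
[[-0.0, 0.14, 0, 0]]
end phase 0.07500000000000004
```

>>> carry_out(
  series=[
    [0.1,0.08,0,0],
    [0.19,0.19,0,0],
    [0.15,0.23,0,0],
    [0.09,0.26,0,0],
    [0.04,0.27,0,0],
  ],
)

```text
t: 33.25
eef_pos: [589.2, 137.1, 227.7]
tcp_rot: [-3.141, 0.002, 0.402]
ft_force: [-11.5, -1.5, 5.4]
opening: 0.336
grip_force: 30.0
```

>>> carry_out(
  series=[
    [0,0.14,0,0],
    [0,0,0,0],
    [0,0,0,0],
    [0,0,0,0],
    [0,0,0,0],
  ],
)

```text
t: 33.75
eef_pos: [588.9, 143.8, 227.7]
tcp_rot: [-3.141, 0.002, 0.402]
ft_force: [-7.3, -0.8, 3.0]
opening: 0.334
grip_force: 30.0
```

>>> carry_out(
  series=[
    [0,0,0,0],
    [0,0,0,0],
    [0,0,0,0],
    [0,0,0,0],
    [0,0,0,0],
  ],
)

```text
t: 34.25
eef_pos: [588.9, 143.8, 227.7]
tcp_rot: [-3.141, 0.002, 0.402]
ft_force: [-7.1, -1.1, 3.1]
opening: 0.336
grip_force: 30.0
```

```bash
cat > wr.py <<'E'
from m import *
for c in("wrist","side"):
    cal=env.calibration(c);im=env.read_camera(c);print(env.state()["t"],c,[o for o in comps(c,im,cal) if o[5][0]>200])
E
python3 wr.py
```

```text
34.3 wrist [(-0.082, 1279, 95, 65, 122, [255, 254, 0])]
34.35 side [(-0.068, 9, 116, 110, 121, [255, 250, 11])]
```

>>> carry_out(
  series=[
    [-0.03,0.13,0,0],
    [-0.08,0.25,0,0],
    [-0.13,0.23,0,0],
    [-0.08,0.1,0,0],
    [0,0,0,0],
  ],
)

```text
t: 34.85
eef_pos: [573.3, 180.5, 227.8]
tcp_rot: [-3.141, -0.002, 0.403]
ft_force: [4.1, 4.0, -3.3]
opening: 0.332
grip_force: 30.0
```

>>> carry_out(
  series=[
    [0,0,0,0],
    [0,0,0,0],
    [0,0,0,0],
    [0,0,0,0],
    [0,0,0,0],
  ],
)

```text
t: 35.35
eef_pos: [574.1, 179.5, 227.9]
tcp_rot: [-3.141, -0.003, 0.402]
ft_force: [5.0, 4.6, -3.2]
opening: 0.329
grip_force: 30.0
```

>>> carry_out(
  series=[
    [0,0,0,0],
    [0,0,0,0],
    [0,0,0,0],
    [0,0,0,0],
    [0,0,0,0],
  ],
)

```text
t: 35.85
eef_pos: [574.1, 179.5, 227.9]
tcp_rot: [-3.141, -0.003, 0.402]
ft_force: [4.7, 4.1, -2.1]
opening: 0.333
grip_force: 30.0
```

```bash
python3 wr.py
```

```text
35.9 wrist [(0.013, 1267, 95, 65, 122, [255, 254, 0])]
35.95 side [(0.018, 42, 94, 65, 122, [255, 246, 28])]
```

>>> carry_out(
  series=[
    [0,0,0,0],
    [0,0,0,0],
    [0,0,0,0],
    [0,0,0,0],
    [0,0,0,0],
  ],
  fingers=-1,
)

```text
t: 36.45
eef_pos: [573.2, 178.6, 227.8]
tcp_rot: [3.142, 0.0, 0.402]
ft_force: [0.1, -0.9, 0.5]
opening: 0.697
grip_force: 0.0
```

>>> carry_out(
  series=[
    [0,0,0,0],
    [0,0,0,0],
    [0,0,0,0],
    [0,0,0,0],
    [0,0,0,0],
  ],
)

```text
t: 36.95
eef_pos: [573.3, 178.7, 227.8]
tcp_rot: [3.142, -0.0, 0.402]
ft_force: [0.7, -0.2, 0.6]
opening: 0.998
grip_force: 0.0
```

>>> carry_out(
  series=[
    [0,0,0.2,0],
    [0,0,0.5,0],
    [0,0,0.6,0],
    [0,0,0.6,0],
    [0,0,0.4,0],
  ],
)

```text
t: 37.45
eef_pos: [573.4, 178.8, 345.9]
tcp_rot: [3.141, -0.003, 0.402]
ft_force: [-0.6, 0.3, -0.5]
opening: 1.003
grip_force: 0.0
```

>>> carry_out(
  series=[
    [0,0,0,0],
    [0,0,0,0],
    [0,0,0,0],
    [0,0,0,0],
    [0,0,0,0],
  ],
)

```text
t: 37.95
eef_pos: [573.1, 178.7, 342.0]
tcp_rot: [-3.141, 0.001, 0.402]
ft_force: [0.1, -0.1, 0.0]
opening: 0.999
grip_force: 0.0
```

```bash
python3 wr.py; python3 -c "
from m import *
mark('end')
a=cv2.imread('pics/end_side.png');cv2.imwrite('pics/end.png',cv2.resize(a[90:270,170:410],(800,600)))"
```

```text
38.0 wrist [(0.011, 618, 95, 65, 122, [255, 252, 0])]
38.05 side [(0.018, 42, 94, 65, 122, [255, 248, 28])]
t 38.05 [(0.018, 42, 94, 65, 122, [255, 247, 27])] arm ang 0.691 r 64.1 F [-0.6  0.1 -0.1]
```

View pics/end.png

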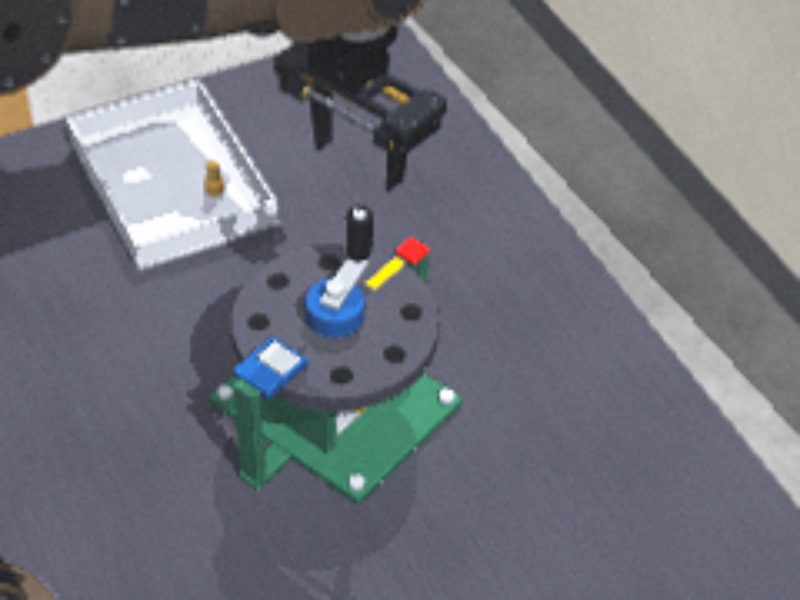

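The picture shows the mark (385,272) lined up with the pointer (412,250), the weight in its yoke, the gripper clear and everything at rest.

```bash
python3 -c "
from cell import env
print(env.job_done())"
```

```text
the job is handed in; nothing more can be done
None
```

The job is handed in: the flywheel averaged 1.58 rad/s (about 15 turns a minute) over a 6.5 s hold and now stands about 2 mm from the pointer, after one extra turn because the first stop overran by 24 mm; the crank is released and the weight and other things looked undisturbed.

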